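# Pack lever castings in a tilting inspection tray

## Task

Swing the tilting tray level and lock it with the pin from the rest block, then lay every casting flat in it, boss up, in one row: the first pushed home into the corner of the two fences, its long side against the far fence and its end against the left fence, and each next one pushed tight against the one before with its end against the left fence. When all are packed, pull the pin, swing the tray to its second notch (0.4 rad, far edge down, facing the inspector across the bench) and lock it there with the pin fully down. Leave the mug, the tape and the instrument case alone.

Things in the scene. Friction and masses are not known exactly. Their poses are not given: they have to be found in the camera images.
- tray (a joint): tilt of the tray about its level trunnion axis, rad: 0 = level, positive = far edge down and grip bar up; -0.6 to 0.6. Stiff (0.9 N m), stays where left. Its index sector (rim 72 mm from the axis, 3 mm under the bridge) has two notches, 14.5 mm wide: one is under the guide hole at 0, the other at 0.40. At any other tilt the solid rim stops the pin
- pivot (a point): middle of the trunnion axis, on the fixed stand, 130 mm above the bench. Axes: x away from the robot, y along the axis to the left, z up. Grey cheeks at y = +100 and -118 mm (50 mm wide along x, tops 20 mm above the axis), tray between them; index sector at y = -160 mm, beyond it at y = -189 mm the post that carries the bridge
- corner (a point): the tray's reference corner, where its two fences' inner faces meet its floor; moves with the tray, axes as the stand's when level. Far fence face: plane x = 0; left fence face: plane y = 0; floor: z = 0. Fences are 18 mm high. Floor runs to x = -173 and y = -137 mm; near and right edges open. The trunnion axis passes at x = -78, z = +12 mm
- grip (a point): grip point on the tray's steel bar (18 x 18 mm), which sticks out 105 mm from under the middle of the tray's near edge towards the robot. The point is on the bar's centre line, 165 mm from the trunnion axis on the near side and 22 mm below it when level; axes are the tray's (x along the bar)
- guide (a point): centre of the top of the square guide hole (13.5 mm wide, chamfered mouth) in the steel bridge over the index sector; fixed, 225 mm above the bench. The bridge measures 54 x 46 mm and is 20 mm thick; the sector's notches are below the hole
- pin: loose locking pin, 86 mm long: steel shank 12 mm across, 50 mm long, tapered to 4 mm over the lowest 11 mm, under a black round head 28 mm across and 36 mm high. Origin: the tip, z up along the pin. Starts upright in its rest. Fully down, its head sits on the bridge, the tip 50 mm below guide, and the tray cannot turn (play 0.05 rad)
- pin_rest: fixed black block 55 x 55 x 60 mm in front of the stand on the right, with an upright square hole 15.5 mm wide through its middle, chamfered mouth; the pin's head sits on its top, the tip then 10 mm above the bench. Origin: centre of its underside
- casting1: loose aluminium lever casting: bar 110 mm long (its y axis), 30 mm wide (x), 24 mm high (z), about 200 g, with a low round boss (24 mm across, 6 mm high) on top near its +y end. Origin: centre of the underside, z up. Lies boss up on the bench left or right of the stand. All castings are alike; some may be absent
- casting2: loose aluminium lever casting: bar 110 mm long (its y axis), 30 mm wide (x), 24 mm high (z), about 200 g, with a low round boss (24 mm across, 6 mm high) on top near its +y end. Origin: centre of the underside, z up. Lies boss up on the bench left or right of the stand. All castings are alike; some may be absent
- casting3: loose aluminium lever casting: bar 110 mm long (its y axis), 30 mm wide (x), 24 mm high (z), about 200 g, with a low round boss (24 mm across, 6 mm high) on top near its +y end. Origin: centre of the underside, z up. Lies boss up on the bench left or right of the stand. All castings are alike; some may be absent
- casting4: loose aluminium lever casting: bar 110 mm long (its y axis), 30 mm wide (x), 24 mm high (z), about 200 g, with a low round boss (24 mm across, 6 mm high) on top near its +y end. Origin: centre of the underside, z up. Lies boss up on the bench left or right of the stand. All castings are alike; some may be absent
- mug: loose lidded white enamel mug, 80 mm across, 110 mm high, beyond the stand; leave it alone
- tape: loose roll of paper tape, 100 mm across, 45 mm high, beyond the stand; leave it alone
- gauge_case: loose black flat instrument case, 80 x 200 x 28 mm, beyond the stand; leave it alone
Things that resemble listed ones, but are neither listed nor needed, are in the scene too. What is shaped like the casting2 but pink or yellow is not meant.

How it is judged:
By the outcome, as a careful person would: the job done as asked, in the order asked, and still so for the second after the job is handed in, with the robot touching nothing.
Of casting1, casting2, casting3, casting4 only 2 to 3 are there at a start; the rules pass over those that are not, and their reading is None.
At some moment in a run one of casting1, casting2, casting3, casting4 may be knocked a few centimetres aside while the robot is not near it.
It also fails if it takes over 210 s, if anything falls off the work surface, if the arm or the gripper's body presses on something with over 40 N, if the wrist force passes 120 N, or if a joint passes its speed limit or range.

## Robot

A 7-joint arm with a two-finger parallel gripper is mounted at the origin on the work surface. World frame = base frame: x ahead of the robot, y to its left, z up, the work surface at z = 0. Lengths are in m, angles in degrees, forces in N, time in s.
With the tool pointing down it reaches from about 0.425 to 0.875 m from the base axis. Payload 4.7 kg.
Tool frame: the origin (TCP) lies between the finger pads; the fingertips stand env.tip_reach ahead of it and the grasp point (between the pads) lies 2 mm behind it (env.tip_reach is the distance from the TCP to the fingertips, in m); z points along the fingers, y is the line along which they close (so a half turn about z gives the same grasp; the last joint's range is limited). The gripper opens to 87 mm and grips with 3 to 60 N. Pads are 19 mm wide; open, the fingers measure 117 mm over their backs; the gripper's body (75 mm by 190 mm) begins 51 mm behind the grasp point.
Start: joints at [-68.119, 18.392, -4.016, 83.108, 1.295, 78.541, -3.26], TCP at [0.234, 0.607, 0.24] pointing down, gripper open.
Joint ranges: [-163.93, 163.93], [-17.29, 119.83], [-79.2, 71.16], [3.27, 140.29], [-89.18, 269.18], [5.43, 117.66], [-154.24, 154.24]. Speed limits (degrees/s): [147.25, 147.25, 180, 180, 180, 180, 180].

## Interface

Orientations are given as [roll, pitch, yaw] about the fixed x, y, z axes, in that order (R = Rz(yaw) Ry(pitch) Rx(roll)).
In Python, from cell import env, read_camera gives the robot as it stands. The module is installed in compiled form; this text tells all that it offers.
- The arm moves only by the shell command python3 -m handwheel 'ROWS' [FORCE]. ROWS is rows parted by semicolons, their numbers by spaces, 1 to 8 of them, each of 5 numbers: dx, dy, dz in m, then a turn about the tool's z in degrees, then the finger opening in m; each row is the pose to reach, as a shift and turn from the pose commanded when the command began, along the tool's axes at that moment; what a row does not reach only later rows make up. A row lasts 1/12 s, in which the tool goes at most 0.0417 m and 7.16 degrees, less where a joint would pass 70% of its speed; a pose out of reach is approached as far as the arm can. The fingers move at their own pace and stop on an object; FORCE is the grip in N (left out, the last holds). Time passes only in rows, so rows that do not move let the fingers close. It prints the time, the measured TCP pose, the force, the opening and the grip force at its end.
- env.get_obs(): the state, without advancing time (a new reading comes with each control period).
- read_camera(name): name is "scene" or "side" or "wrist"; returns a dict with "color" (400x640x3 uint8, blue, green, red), "fx", "fy", "cx", "cy" (pixels), "world_from_camera" (4x4, takes a point from camera to world coordinates). Camera axes: x right, y down, z forward; pixel columns grow to the right and rows downward; lengths in m; the calibration is good to about 2 mm. The wrist camera is an equidistant fisheye: a pixel r from the principal point sees the ray r / f radians off the axis. A picture is of the moment at which its call begins. There is no depth.
- env.sign_off(): hands the job in; it is judged then, once.
The state is a dict: "time_s": time; "qpos": joint angles; "joint_velocities": joint speeds; "effort": joint torques, N m; "tool_pos": TCP position; "tool_rot": TCP orientation; "force": force on the tool from outside, world axes, zero at the start; "wrist_torque": the same for the moment, N m; "grip_width": finger opening in m; "grasp_force": force on a finger pad.
Only numpy, scipy, OpenCV 4.12 (cv2) and the standard library are available. Lean on these libraries where they do the work, as an engineer would, in place of code of your own. Each camera call takes 0.05 s, during which the arm holds its last target. There are 200 camera calls.

## Working session

There is one attempt and no reset: what is moved stays moved. The work goes in short steps, Python scripts to look and compute and a shell command to move; the robot and the scene stay as the last step left them, time stands still between calls to the robot, and variables do not carry over. Pictures are saved under pics/ and viewed, at most 14 in all, crops included, and the job is handed in when it is done.

```bash
mkdir -p pics; cat > h.py <<'E'
import numpy as np, cv2
from cell import env, read_camera
from scipy.spatial.transform import Rotation as R
np.set_printoptions(precision=4,suppress=True)
def snap(n,f,crop=None,s=1):
    c=read_camera(n); im=c["color"]
    if crop: x0,y0,x1,y1=crop; im=im[y0:y1,x0:x1]
    if s!=1: im=cv2.resize(im,None,fx=s,fy=s,interpolation=cv2.INTER_CUBIC)
    cv2.imwrite("pics/"+f,im); return c
def ray(c,u,v):
    x=(u-c["cx"])/c["fx"]; y=(v-c["cy"])/c["fy"]
    T=np.array(c["world_from_camera"]); d=T[:3,:3]@np.array([x,y,1]); return T[:3,3],d
def atz(c,u,v,z):
    o,d=ray(c,u,v); return o+d*(z-o[2])/d[2]
def proj(c,p):
    T=np.linalg.inv(c["world_from_camera"]); q=T[:3,:3]@np.array(p)+T[:3,3]
    return np.array([c["fx"]*q[0]/q[2]+c["cx"],c["fy"]*q[1]/q[2]+c["cy"]])
E
python3 - <<'E'
from h import *
import pickle
d={}
for n in("scene","side","wrist"):
    c=snap(n,n+"0.png",s=1.25); d[n]=c; print(n,c["fx"],c["cx"],c["cy"],c["world_from_camera"])
pickle.dump(d,open("cams.pkl","wb"))
o=env.get_obs();print({k:o[k] for k in("time_s","tool_pos","tool_rot","grip_width","force")},env.tip_reach)
E
```

```text
scene 478.6952549139033 317.2700821848924 198.04255090083328 [[-0.3001  0.6293 -0.7169  1.5373]
 [ 0.9536  0.1799 -0.2413  0.2   ]
 [-0.0229 -0.7561 -0.6541  1.0255]
 [ 0.      0.      0.      1.    ]]
side 399.343757480558 316.2879230052524 198.41674298704206 [[ 0.9971 -0.0167  0.0737  0.506 ]
 [-0.0717 -0.5181  0.8523 -1.0273]
 [ 0.024  -0.8552 -0.5178  0.7055]
 [ 0.      0.      0.      1.    ]]
wrist 309.70691628693146 320.0930939036447 201.22589353507433 [[ 0.3593  0.9036  0.2333  0.1709]
 [ 0.9332 -0.3473 -0.0918  0.6303]
 [-0.0019  0.2507 -0.9681  0.3833]
 [ 0.      0.      0.      1.    ]]
{'time_s': 0.15, 'tool_pos': array([0.2336, 0.6061, 0.2387]), 'tool_rot': array([-179.9153,    0.0062,  158.9269]), 'grip_width': 0.08687921366555845, 'force': array([ 0.1926,  0.3807, -0.0322])} 0.017
```

View pics/scene0.png

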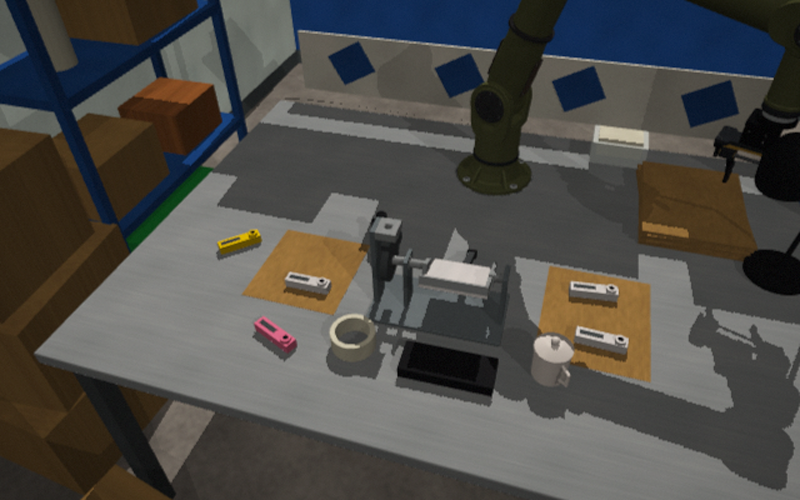

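View pics/side0.png

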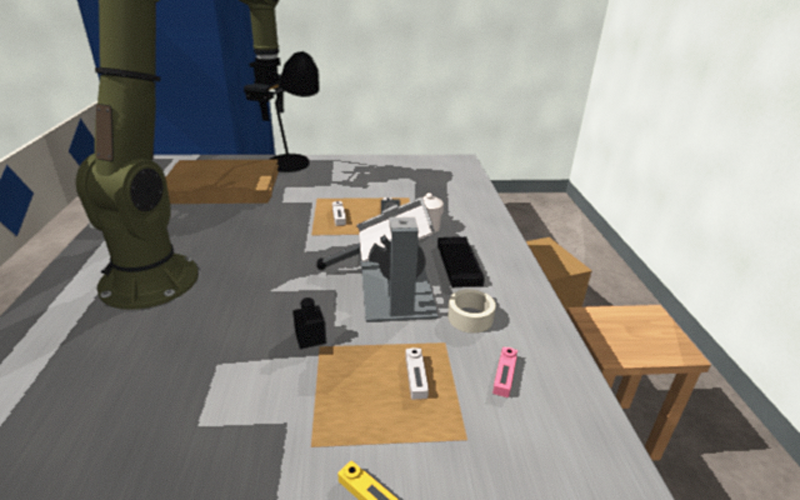

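```bash
python3 - <<'E'
import cv2,pickle
d=pickle.load(open("cams.pkl","rb"))
a=d["scene"]["color"][205:295,205:285]; b=d["scene"]["color"][205:295,440:520]
cv2.imwrite("pics/c1.png",cv2.resize(cv2.hconcat([a,b]),None,fx=5,fy=5,interpolation=2))
a=d["side"]["color"][150:325,215:355]
cv2.imwrite("pics/c2.png",cv2.resize(a,None,fx=3.4,fy=3.4,interpolation=2))
E
```

```text
(no output)
```

View pics/c1.png

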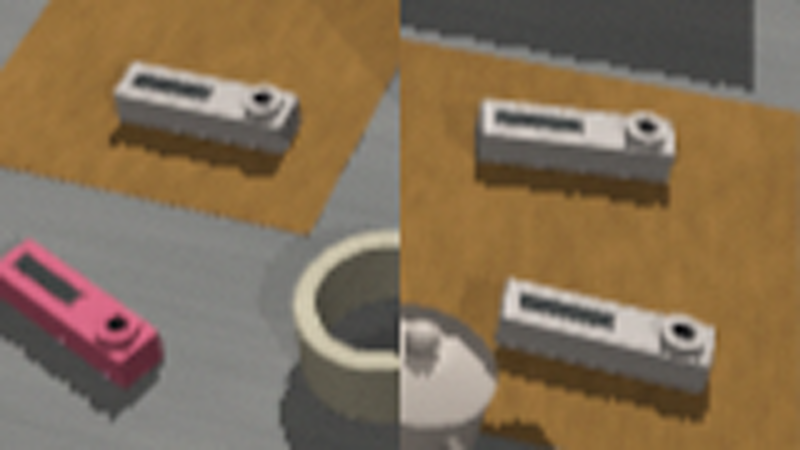

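View pics/c2.png

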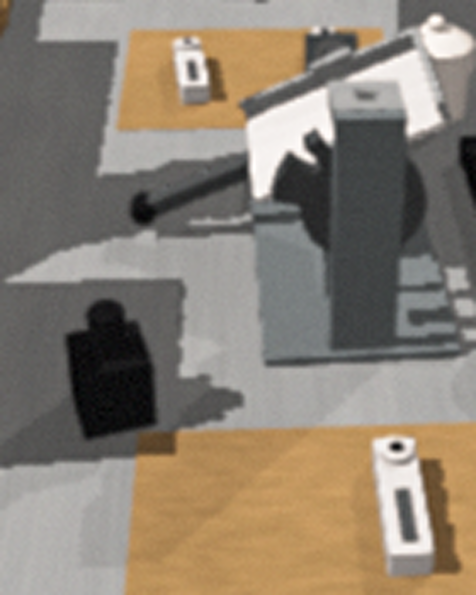

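```bash
python3 - <<'E'
import cv2,pickle
from h import *
d=pickle.load(open("cams.pkl","rb")); s=d["scene"]; e=d["side"]
L=lambda x,y:(205+x/5,205+y/5); Rr=lambda x,y:(440+(x-400)/5,205+y/5); S=lambda x,y:(215+x/3.4,150+y/3.4)
for n,f,b,cs in(("C",L,(263,97),((133,62),(115,97),(287,130),(300,97))),("A",Rr,(648,127),((483,100),(480,127),(670,152),(672,125))),("B",Rr,(684,330),((508,280),(500,312),(710,360),(714,330)))):
    bb=atz(s,*f(*b),.030); c=np.array([atz(s,*f(*q),.024) for q in cs]); m=c.mean(0)
    v=c[2]+c[3]-c[0]-c[1]
    print(n,"boss",bb,"ctr",m,"yaw+y",np.degrees(np.arctan2(v[1],v[0]))-90,np.linalg.norm(v)/2)
print("C side boss",atz(e,*S(396,447),.03))
print("guide side",atz(e,*S(368,95),.225),"scene",atz(s,385/1.25,224/1.25,.225))
print("plate",atz(e,*S(265,362),.0),atz(e,*S(460,352),.0))
print("pinhead",atz(e,*S(106,312),.09))
print("restbase",atz(e,*S(88,438),0),atz(e,*S(155,423),0),"top",atz(e,*S(68,340),.06),atz(e,*S(83,378),.06),atz(e,*S(152,360),.06))
# zoom scene stand
a=s["color"][165:280,285:415]; cv2.imwrite("pics/c3.png",cv2.resize(a,None,fx=5,fy=5,interpolation=2))
a=d["wrist"]["color"]
E
```

```text
C boss [ 0.6108 -0.3032  0.03  ] ctr [ 0.6138 -0.3386  0.024 ] yaw+y 0.6726055530857593 0.11103254123280899
A boss [0.4456 0.3594 0.03  ] ctr [0.4497 0.3199 0.024 ] yaw+y 4.9786918285632 0.10755448582372366
B boss [0.5986 0.384  0.03  ] ctr [0.5974 0.3453 0.024 ] yaw+y -2.1875324460268786 0.10877138350932831
C side boss [ 0.6112 -0.306   0.03  ]
guide side [ 0.5993 -0.1368  0.225 ] scene [ 0.5931 -0.1423  0.225 ]
plate [ 0.5203 -0.1709  0.    ] [ 0.68   -0.1649  0.    ]
pinhead [ 0.4028 -0.2178  0.09  ]
restbase [ 0.3862 -0.2537  0.    ] [ 0.4353 -0.2394  0.    ] top [ 0.3721 -0.2117  0.06  ] [ 0.3873 -0.2561  0.06  ] [ 0.4359 -0.2379  0.06  ]
```

View pics/c3.png

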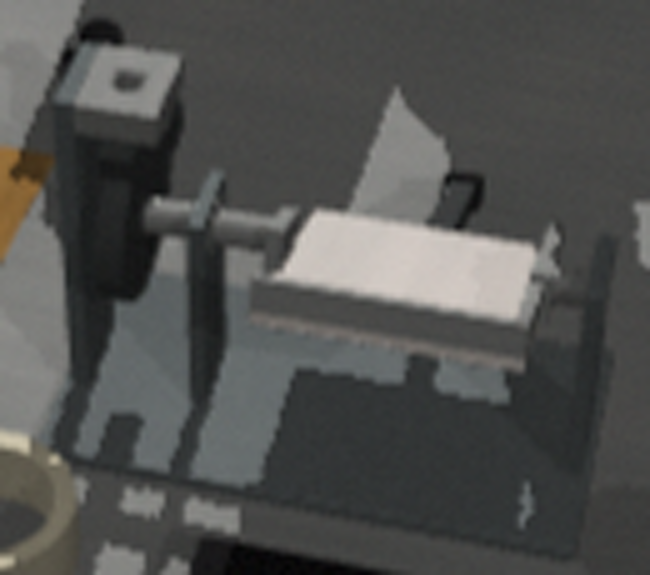

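```bash
cat >> h.py <<'E'
def need(x,y,z,yaw):
    "shift in tool axes + turn from the present pose"
    o=env.get_obs(); q=R.from_euler("xyz",o["tool_rot"],degrees=True).as_matrix()
    d=q.T@(np.array([x,y,z])-o["tool_pos"]); t=-((yaw-o["tool_rot"][2]+180)%360-180)
    print("need",d,"turn",round(t,1),"t",round(o["time_s"],1))
def wray(c,u,v):
    x,y=u-c["cx"],v-c["cy"]; r=np.hypot(x,y); a=r/c["fx"]
    T=np.array(c["world_from_camera"]); return T[:3,3],T[:3,:3]@np.array([np.sin(a)*x/r,np.sin(a)*y/r,np.cos(a)])
def wz(c,u,v,z):
    o,d=wray(c,u,v); return o+d*(z-o[2])/d[2]
def wproj(c,p):
    T=np.linalg.inv(c["world_from_camera"]); q=T[:3,:3]@np.array(p)+T[:3,3]
    r=np.hypot(q[0],q[1]); a=np.arctan2(r,q[2])*c["fx"]; return np.array([c["cx"]+a*q[0]/r,c["cy"]+a*q[1]/r])
E
G="python3 -m handwheel"
$G '-.18 -.19 -.16 0 .087;-.18 -.19 -.16 0 .087;-.18 -.19 -.16 0 .087;-.18 -.19 -.16 0 .087;-.18 -.19 -.16 0 .087;-.18 -.19 -.16 0 .087;-.18 -.19 -.16 0 .087;-.18 -.19 -.16 0 .087'
$G '-.2 -.22 0 0 .087;-.2 -.22 0 0 .087;-.2 -.22 0 0 .087;-.2 -.22 0 0 .087;-.2 -.22 0 0 .087;-.2 -.22 0 0 .087;-.2 -.22 0 0 .087;-.2 -.22 0 0 .087'
$G '-.104 -.108 0 50 .087;-.104 -.108 0 50 .087;-.104 -.108 0 50 .087;-.104 -.108 0 50 .087;-.104 -.108 0 50 .087;-.104 -.108 0 50 .087;-.104 -.108 0 50 .087;-.104 -.108 0 50 .087'
python3 -c "
from h import *
need(.5,-.05,.4,90)"
```

```text
time_s: 0.82
tool_pos: [0.3369, 0.3599, 0.4035]
tool_rot: [179.8, 0.2, 158.5]
force: [1.2, 1.2, -0.2]
grip_width: 0.0865
grasp_force: 0.0
time_s: 1.48
tool_pos: [0.4429, 0.0791, 0.3997]
tool_rot: [-179.9, 0.1, 158.2]
force: [-0.1, -1.3, -0.9]
grip_width: 0.087
grasp_force: 0.0
time_s: 2.15
tool_pos: [0.4992, -0.0505, 0.3991]
tool_rot: [-180.0, -0.0, 108.8]
force: [1.0, 0.2, -0.3]
grip_width: 0.087
grasp_force: 0.0
need [ 0.0002  0.0009 -0.0009] turn 18.8 t 2.1
```

```bash
python3 -m handwheel '0 0 0 18.8 .087;0 0 0 18.8 .087;0 0 0 18.8 .087;0 0 0 18.8 .087'
python3 - <<'E'
from h import *; import pickle
c=snap("wrist","w1.png",(60,0,620,400),1.42); pickle.dump(c,open("w1.pkl","wb")); print(c["world_from_camera"])
E
```

```text
time_s: 2.48
tool_pos: [0.4991, -0.0503, 0.3993]
tool_rot: [-180.0, -0.0, 90.2]
force: [-0.3, 0.1, 0.3]
grip_width: 0.087
grasp_force: 0.0
[[ 1.      0.0043  0.0019  0.4994]
 [ 0.0046 -0.9682 -0.25    0.0171]
 [ 0.0008  0.25   -0.9682  0.5441]
 [ 0.      0.      0.      1.    ]]
```

View pics/w1.png

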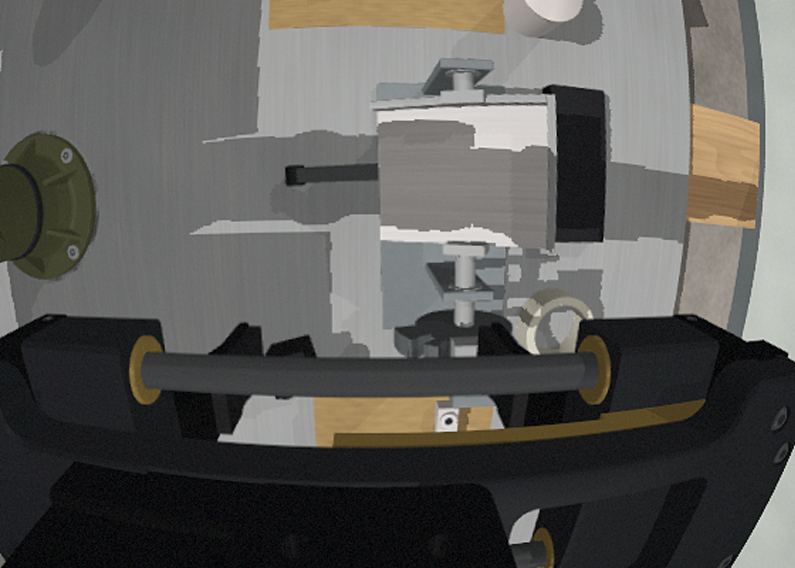

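```bash
cat > fit.py <<'E'
from h import *; import pickle
from scipy.optimize import least_squares
d=pickle.load(open("cams.pkl","rb")); s=d["scene"]; e=d["side"]; w=pickle.load(open("w1.pkl","rb"))
W=lambda u,v:(60+u/1.42,v/1.42); S=lambda x,y:(215+x/3.4,150+y/3.4); C=lambda x,y:(285+x/5,165+y/5)
def tr(P,x,y,z):  # tray pt, corner frame
    px,py,psi,th,yc=P; a,b=x+.078,z-.012; X,Z=a*np.cos(th)+b*np.sin(th),-a*np.sin(th)+b*np.cos(th)
    return st(P,X,y+yc,Z)
def st(P,x,y,z):
    c,q=np.cos(P[2]),np.sin(P[2]); return np.array([P[0]+c*x-q*y,P[1]+q*x+c*y,.13+z])
obs=[(proj,s,C(128,80),st,(0,-.16,.095)),(proj,e,S(368,95),st,(0,-.16,.095)),
(wproj,w,W(377,109),tr,(-.173,0,0)),(wproj,w,W(380,241),tr,(-.173,-.137,0)),(wproj,w,W(549,246),tr,(0,-.137,.018)),
(wproj,w,W(463,80),st,(0,.09,0)),(wproj,w,W(465,285),st,(0,-.118,0)),(wproj,w,W(465,310),st,(0,-.14,0)),
(proj,s,C(255,280),tr,(0,-.137,.018)),(proj,s,C(530,320),tr,(0,0,.018)),
(proj,e,S(245,100),tr,(-.173,0,.018)),(proj,e,S(420,32),tr,(0,0,.018)),(proj,e,S(442,128),tr,(0,-.137,.018))]
def f(P): return np.concatenate([pr(c,g(P,*l))-np.array(uv) for pr,c,uv,g,l in obs])
if __name__=="__main__":
    r=least_squares(f,[.6,.02,0,-.3,.068],loss="soft_l1"); P=r.x
    print(P,np.degrees(P[2:4])); print(f(P).reshape(-1,2)); print("guide",st(P,0,-.16,.095)); print("grip",tr(P,-.165+.078,-.0685,-.010))
E
python3 fit.py
```

```text
[ 0.5924  0.0255  0.0412 -0.3714  0.0647] [  2.3601 -21.2778]
[[-0.4768  0.0409]
 [-0.1879 -0.4422]
 [-1.1128 -0.2542]
 [ 0.0144 -1.6551]
 [-0.4264  1.1669]
 [ 0.7836 -2.9976]
 [ 1.6387  2.6459]
 [ 1.2718 -0.0624]
 [-0.0633 -0.2377]
 [-2.6564  0.5829]
 [-2.7969  0.0028]
 [-2.8739  0.6137]
 [-1.8993 -6.5499]]
guide [ 0.599  -0.1344  0.225 ]
grip [0.5922 0.0217 0.1062]
```

```bash
sed -i 's/,-.118,0)),(wproj,w,W(465,310),st,(0,-.14,0)),/,-.107,0)),/; s/,(proj,e,S(442,128),tr,(0,-.137,.018))\]/]/; s/-.165+.078,/-.243,/' fit.py; cat >> fit.py <<'E'
    np.save("P.npy",P)
    for t in(-.278,-.243,-.2): q=wproj(w,tr(P,t,-.0685,-.001)); print((q[0]-60)*1.42,q[1]*1.42)
    o=env.get_obs(); q=tr(P,-.243,-.0685,-.01); need(q[0],q[1],.25,180+np.degrees(P[2]))
    P[3]=0; print("corner lvl",tr(P,0,0,0))
E
python3 fit.py
```

```text
[ 0.5925  0.0208  0.0447 -0.3808  0.0698] [  2.5616 -21.8167]
[[-2.1893 -0.1249]
 [ 0.1961  0.4176]
 [-1.1156 -0.2701]
 [ 0.3278 -1.8374]
 [-0.3924  0.7412]
 [ 0.5956  0.2531]
 [ 1.8654 -1.7399]
 [ 0.2169 -0.446 ]
 [-2.3243  0.2428]
 [-2.8398  0.2234]
 [-3.1325  0.333 ]]
guide [ 0.5996 -0.139   0.225 ]
grip [0.4475 0.0156 0.0483]
291.95734474624857 178.09168011641015
318.8890431761924 176.3449589885647
354.56606812267916 174.45983725650586
need [ 0.0664 -0.051   0.1493] turn -92.1 t 2.5
corner lvl [0.6673 0.094  0.118 ]
```

```bash

G="python3 -m handwheel"
$G '.067 -.033 .15 -55 .08;.067 -.033 .15 -55 .08;.067 -.033 .15 -55 .08;.067 -.033 .15 -55 .08;.067 -.033 .15 -55 .08;.067 -.033 .15 -55 .08;.067 -.033 .15 -55 .08;.067 -.033 .15 -55 .08'
$G '0 0 0 -37.2 .06;0 0 0 -37.2 .06;0 0 0 -37.2 .06;0 0 0 -37.2 .06;0 0 0 -37.2 .06;0 0 0 -37.2 .06'
python3 -c "
from h import *
need(.4662,.0164,.054,-177.5)"
```

```text
time_s: 3.2
tool_pos: [0.4657, 0.0164, 0.2492]
tool_rot: [-180.0, -0.0, 145.8]
force: [-0.6, 0.6, 0.5]
grip_width: 0.0798
grasp_force: 0.0
time_s: 3.7
tool_pos: [0.4659, 0.0163, 0.2495]
tool_rot: [180.0, -0.0, -177.2]
force: [-0.0, -0.0, 1.2]
grip_width: 0.0607
grasp_force: 0.0
need [-0.0003  0.0001  0.1955] turn 0.3 t 3.7
```

```bash

G="python3 -m handwheel"
$G '0 0 .195 0 .06;0 0 .195 0 .06;0 0 .195 0 .06;0 0 .195 0 .06;0 0 .195 0 .06;0 0 .195 0 .06'
$G '0 0 0 0 .0;0 0 0 0 .0;0 0 0 0 .0;0 0 0 0 0' 25
python3 - <<'E'
from h import *
c=snap("side","s1.png",(200,130,370,290),3.5)
E
```

```text
time_s: 4.2
tool_pos: [0.4609, 0.0155, 0.0493]
tool_rot: [-179.8, -0.6, -177.6]
force: [-1.5, 0.7, 0.3]
grip_width: 0.0598
grasp_force: 0.0
time_s: 4.53
tool_pos: [0.4679, 0.0165, 0.0567]
tool_rot: [179.9, 0.2, -177.7]
force: [0.2, 1.0, -0.1]
grip_width: 0.0411
grasp_force: 0.0
```

View pics/s1.png

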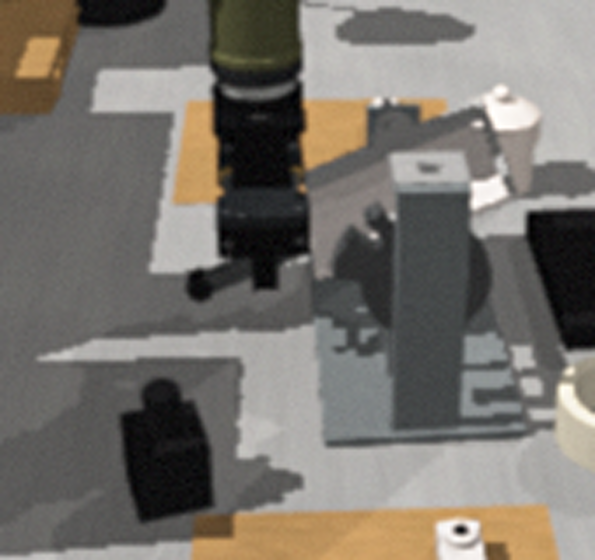

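```bash

G="python3 -m handwheel"
$G '0 0 0 0 .0;0 0 0 0 .0;0 0 0 0 .0;0 0 0 0 0;0 0 0 0 0;0 0 0 0 0' 30
python3 -c "
from h import *
need(.4476,.0156,.106,-177.5)"
$G '.004 0 -.009 0 0;.0087 0 -.0171 0 0;.012 0 -.026 0 0;.015 0 -.0351 0 0;.017 0 -.044 0 0;.0186 0 -.0523 0 0;.0186 0 -.0523 0 0;.0186 0 -.0523 0 0'
python3 -c "
from h import *
need(.4476,.0156,.106,-177.5)
snap('side','s2.png',(200,130,370,290),3.5)"
```

```text
time_s: 5.08
tool_pos: [0.4665, 0.02, 0.0554]
tool_rot: [179.7, 0.1, -177.6]
force: [-1.1, 8.4, 3.3]
grip_width: 0.0178
grasp_force: 30.0
need [ 0.019  -0.0033 -0.0506] turn -0.1 t 5.1
time_s: 5.75
tool_pos: [0.4459, 0.0193, 0.1072]
tool_rot: [179.7, -0.1, -177.6]
force: [-3.8, 9.4, 3.3]
grip_width: 0.0182
grasp_force: 30.0
need [-0.0015 -0.0038  0.0012] turn -0.1 t 5.8
```

View pics/s2.png

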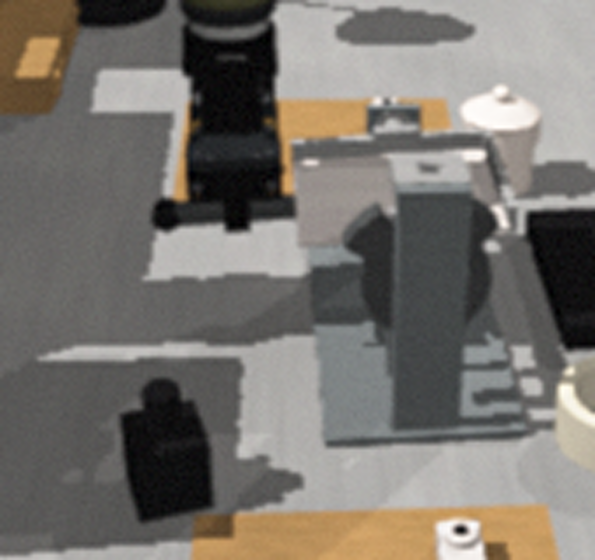

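```bash

G="python3 -m handwheel"
$G '0 0 0 0 .06;0 0 0 0 .06;0 0 0 0 .06;0 0 0 0 .06;0 0 0 0 .06;0 0 0 0 .06;0 0 0 0 .06'
$G '0 0 -.28 0 .06;0 0 -.28 0 .06;0 0 -.28 0 .06;0 0 -.28 0 .06;0 0 -.28 0 .06;0 0 -.28 0 .06;0 0 -.28 0 .06'
$G '-.05 -.28 -.0 55 .06;-.05 -.28 -.0 55 .06;-.05 -.28 -.0 55 .06;-.05 -.28 -.0 55 .06;-.05 -.28 -.0 55 .06;-.05 -.28 -.0 55 .06;-.05 -.28 -.0 55 .06;-.05 -.28 -.0 55 .06'
$G '0 -.0 -.0 37.5 .06;0 -.0 -.0 37.5 .06;0 -.0 -.0 37.5 .06;0 -.0 -.0 37.5 .06;0 -.0 -.0 37.5 .06;0 -.0 -.0 37.5 .06'
python3 - <<'E'
from h import *; import pickle
need(.5,-.3,.4,90)
c=snap("wrist","w2.png",(180,20,500,260),2.5); pickle.dump(c,open("w2.pkl","wb")); print(c["world_from_camera"])
E
```

```text
time_s: 6.38
tool_pos: [0.4475, 0.0151, 0.1069]
tool_rot: [-180.0, 0.0, -177.7]
force: [-0.5, -0.3, -1.1]
grip_width: 0.0551
grasp_force: 0.0
time_s: 6.97
tool_pos: [0.4478, 0.0151, 0.3907]
tool_rot: [179.9, 0.2, -177.7]
force: [1.1, -0.0, -0.6]
grip_width: 0.0597
grasp_force: 0.0
time_s: 7.63
tool_pos: [0.5072, -0.2703, 0.3859]
tool_rot: [-179.6, 0.2, 126.4]
force: [-1.1, 0.9, -0.6]
grip_width: 0.0602
grasp_force: 0.0
time_s: 8.13
tool_pos: [0.5087, -0.2625, 0.3867]
tool_rot: [-180.0, 0.0, 89.5]
force: [0.5, -0.9, -0.3]
grip_width: 0.0602
grasp_force: 0.0
need [-0.0376 -0.0084 -0.0133] turn -0.5 t 8.1
[[ 1.     -0.0084 -0.0014  0.5099]
 [-0.0085 -0.9681 -0.2502 -0.195 ]
 [ 0.0007  0.2502 -0.9682  0.5314]
 [ 0.      0.      0.      1.    ]]
```

View pics/w2.png

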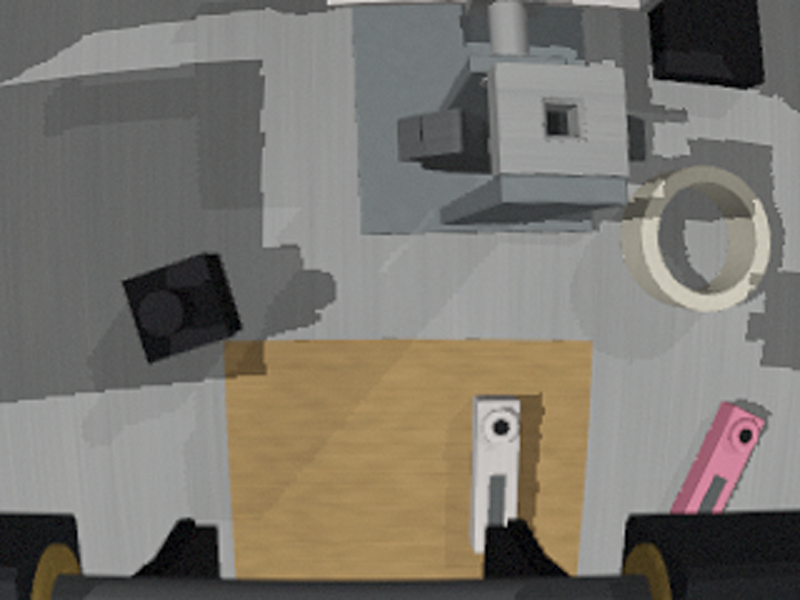

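```bash
python3 - <<'E'
from h import *; import pickle
c=pickle.load(open("w2.pkl","rb")); f=lambda u,v,z:wz(c,180+u/2.5,20+v/2.5,z)
print("guide",f(561,119,.225)); B=[f(*p,.225) for p in((494,64),(624,64),(628,174),(498,174))]
for i in range(4):
    v=B[(i+1)%4]-B[i]; print(np.linalg.norm(v),np.degrees(np.arctan2(v[1],v[0])))
print("pin",f(162.5,313,.096)); print("rest",[f(*p,.06) for p in((122,282),(217,253),(241,328),(150,362))])
print("C boss",f(501,428,.03),"ends",f(497,398,.024),f(494,553,.024))
e=pickle.load(open("cams.pkl","rb"))["side"]; print("pin side",atz(e,215+106/3.4,150+300/3.4,.096))
E
```

```text
guide [ 0.5948 -0.1371  0.225 ]
0.05514988540351789 4.7525639435838425
0.04698138672914487 -89.13533575961878
0.05482710386054833 -176.7378531126826
0.04553613843636513 91.17149288971052
pin [ 0.4026 -0.2239  0.096 ]
rest [array([ 0.3682, -0.2058,  0.06  ]), array([ 0.4293, -0.1906,  0.06  ]), array([ 0.4429, -0.2371,  0.06  ]), array([ 0.3842, -0.2568,  0.06  ])]
C boss [ 0.6106 -0.3081  0.03  ] ends [ 0.6084 -0.2887  0.024 ] [ 0.611  -0.4006  0.024 ]
pin side [ 0.4027 -0.2111  0.096 ]
```

```bash
python3 -c "
from h import *
need(.403,-.223,.2,90);need(.403,-.223,.084,90)"
```

```text
need [ 0.0388 -0.1059  0.1867] turn -0.4 t 8.2
need [ 0.0388 -0.1059  0.3027] turn -0.4 t 8.2
```

```bash

G="python3 -m handwheel"
$G '.0388 -.106 .187 -.5 .06;.0388 -.106 .187 -.5 .06;.0388 -.106 .187 -.5 .06;.0388 -.106 .187 -.5 .06;.0388 -.106 .187 -.5 .06;.0388 -.106 .187 -.5 .06;.0388 -.106 .187 -.5 .06;.0388 -.106 .187 -.5 .06'
python3 -c "
from h import *
need(.403,-.223,.084,90)"
```

```text
time_s: 8.85
tool_pos: [0.4042, -0.224, 0.2014]
tool_rot: [179.8, 0.0, 90.3]
force: [0.2, -0.6, 1.0]
grip_width: 0.0599
grasp_force: 0.0
need [ 0.0011 -0.0015  0.1174] turn 0.3 t 8.8
```

```bash

G="python3 -m handwheel"
$G '0 0 .117 0 .06;0 0 .117 0 .06;0 0 .117 0 .06;0 0 .117 0 .06;0 0 .117 0 .06'
$G '0 0 0 0 0;0 0 0 0 0;0 0 0 0 0;0 0 0 0 0;0 0 0 0 0;0 0 0 0 0;0 0 0 0 0;0 0 0 0 0' 30
python3 -c "
from h import *
need(.595,-.138,.29,90)"
```

```text
time_s: 9.27
tool_pos: [0.4041, -0.2249, 0.0839]
tool_rot: [-179.9, 0.3, 90.3]
force: [0.6, -0.2, 0.3]
grip_width: 0.0598
grasp_force: 0.0
time_s: 9.93
tool_pos: [0.402, -0.2232, 0.0834]
tool_rot: [-179.9, -0.1, 90.3]
force: [-4.3, 0.8, 7.5]
grip_width: 0.0271
grasp_force: 30.0
need [ 0.0845  0.1931 -0.2068] turn 0.3 t 9.9
```

```bash

G="python3 -m handwheel"
$G '0 0 -.24 0 0;0 0 -.24 0 0;0 0 -.24 0 0;0 0 -.24 0 0;0 0 -.24 0 0;0 0 -.24 0 0;0 0 -.24 0 0;0 0 -.24 0 0'
python3 -c "
from h import *
need(.595,-.137,.324,90)"
```

```text
time_s: 10.6
tool_pos: [0.4036, -0.2237, 0.3243]
tool_rot: [179.8, -0.0, 90.3]
force: [-0.4, 0.3, -1.5]
grip_width: 0.0271
grasp_force: 30.0
need [0.0857 0.1919 0.0011] turn 0.3 t 10.6
```

```bash

G="python3 -m handwheel"
$G '.086 .191 0 0 0;.086 .191 0 0 0;.086 .191 0 0 0;.086 .191 0 0 0;.086 .191 0 0 0;.086 .191 0 0 0;.086 .191 0 0 0'
python3 - <<'E'
from h import *; import pickle
need(.595,-.137,.324,90)
a=read_camera("side"); b=read_camera("scene"); pickle.dump((a,b),open("pg.pkl","wb"))
for c in(a,b):print(proj(c,[.595,-.137,.225]),proj(c,[.595,-.137,.2505]))
A=cv2.resize(a["color"][125:205,280:360],None,fx=5,fy=5,interpolation=2)
B=cv2.resize(b["color"][130:210,270:350],None,fx=5,fy=5,interpolation=2)
cv2.imwrite("pics/pg.png",cv2.hconcat([A,B]))
E
```

```text
time_s: 11.18
tool_pos: [0.5944, -0.1334, 0.3181]
tool_rot: [-179.5, 0.2, 90.5]
force: [-1.0, -0.7, -1.2]
grip_width: 0.0272
grasp_force: 30.0
need [-0.0036  0.0006 -0.0059] turn 0.5 t 11.2
[321.5561 178.0035] [321.8693 169.0339]
[309.6686 179.9654] [309.3474 172.424 ]
```

View pics/pg.png

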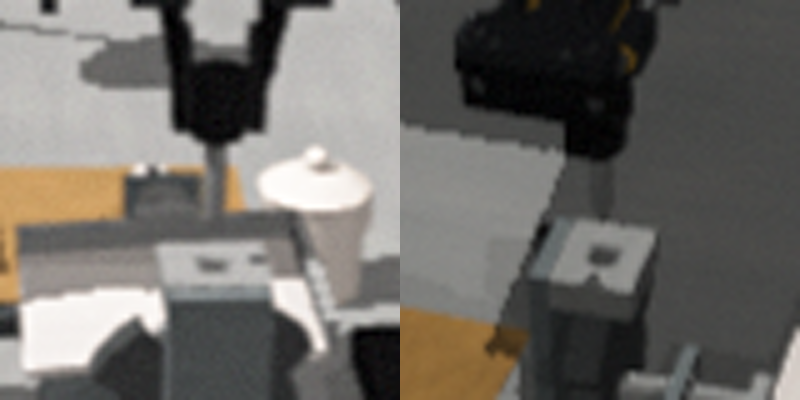

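```bash
python3 - <<'E'
from h import *; import pickle
need(.595,-.137,.324,90)
a,b=pickle.load(open("pg.pkl","rb"))
A=cv2.resize(a["color"][145:190,300:345],None,fx=9,fy=9,interpolation=0)
B=cv2.resize(b["color"][155:200,288:333],None,fx=9,fy=9,interpolation=0)
o=cv2.hconcat([A,B]); o=cv2.convertScaleAbs(o,alpha=1.6); cv2.imwrite("pics/pg2.png",o)
E
```

```text
need [ 0.0003  0.0029 -0.0028] turn 0.2 t 11.3
```

View pics/pg2.png

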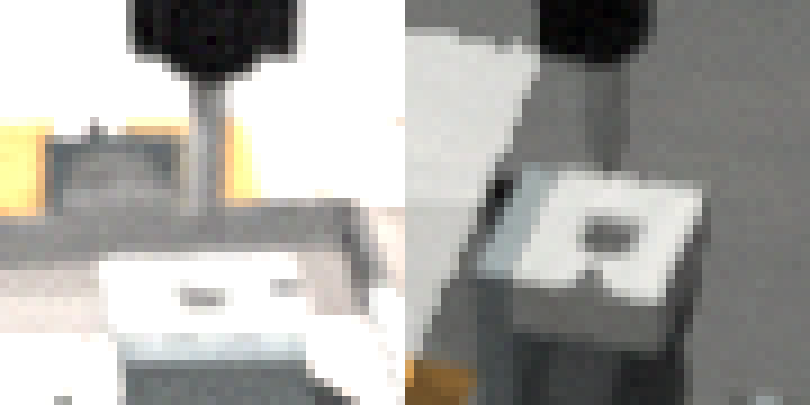

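```bash

python3 -m handwheel '0 0 0 0 0;0 0 0 0 0;0 0 0 0 0;0 0 0 0 0'
python3 -c "
from h import *
need(.5945,-.1357,.2484,90)"
```

```text
time_s: 11.62
tool_pos: [0.5927, -0.1367, 0.3237]
tool_rot: [179.9, -0.1, 90.3]
force: [0.1, 0.5, -0.2]
grip_width: 0.0275
grasp_force: 30.0
need [0.0009 0.0016 0.0753] turn 0.3 t 11.6
```

```bash

G="python3 -m handwheel"
$G '.001 .001 .012 0 0;.001 .001 .022 0 0;.001 .001 .026 0 0;.001 .001 .03 0 0;.001 .001 .034 0 0;.001 .001 .038 0 0'
$G '0 0 0 0 0;0 0 0 0 0'
```

```text
time_s: 12.12
tool_pos: [0.5944, -0.1352, 0.2844]
tool_rot: [-180.0, 0.0, 90.3]
force: [-0.0, -0.1, -0.3]
grip_width: 0.0272
grasp_force: 30.0
time_s: 12.28
tool_pos: [0.5943, -0.1353, 0.2847]
tool_rot: [-180.0, 0.0, 90.3]
force: [-0.0, 0.4, -0.0]
grip_width: 0.0274
grasp_force: 30.0
```

```bash

G="python3 -m handwheel"
$G '0 0 .006 0 0;0 0 .01 0 0;0 0 .014 0 0;0 0 .018 0 0;0 0 .018 0 0'
$G '0 0 .006 0 0;0 0 .012 0 0;0 0 .017 0 0;0 0 .02 0 0;0 0 .02 0 0'
```

```text
time_s: 12.7
tool_pos: [0.5939, -0.1352, 0.2659]
tool_rot: [-179.9, 0.0, 90.3]
force: [-0.3, -1.0, -2.1]
grip_width: 0.0268
grasp_force: 30.0
time_s: 13.12
tool_pos: [0.5941, -0.1364, 0.2497]
tool_rot: [179.9, 0.0, 90.3]
force: [-4.9, 0.2, 13.9]
grip_width: 0.027
grasp_force: 30.2
```

```bash

G="python3 -m handwheel"
$G '0 0 .003 0 0;0 0 .003 0 0;0 0 .003 0 0'
$G '0 0 -.003 0 .06;0 0 -.003 0 .06;0 0 -.003 0 .06;0 0 -.003 0 .06;0 0 -.003 0 .06;0 0 -.003 0 .06'
$G '0 0 -.1 0 .06;0 0 -.1 0 .06;0 0 -.1 0 .06;0 0 -.1 0 .06'
python3 - <<'E'
from h import *
a=read_camera("side"); b=read_camera("scene")
A=cv2.resize(a["color"][135:235,240:380],None,fx=4,fy=4,interpolation=2)
cv2.imwrite("pics/p3.png",A)
need(.61,-.34,.25,90)
E
```

```text
time_s: 13.37
tool_pos: [0.5942, -0.1366, 0.2482]
tool_rot: [179.9, -0.0, 90.3]
force: [-8.7, 0.4, 21.6]
grip_width: 0.0271
grasp_force: 30.2
time_s: 13.87
tool_pos: [0.5942, -0.135, 0.2463]
tool_rot: [-180.0, -0.0, 90.3]
force: [-0.3, -0.6, 0.2]
grip_width: 0.0566
grasp_force: 0.0
time_s: 14.2
tool_pos: [0.5961, -0.1363, 0.3516]
tool_rot: [179.6, 0.1, 90.3]
force: [-0.1, 0.1, -0.5]
grip_width: 0.06
grasp_force: 0.0
need [-0.2048  0.0142  0.0972] turn 0.3 t 14.3
```

View pics/p3.png

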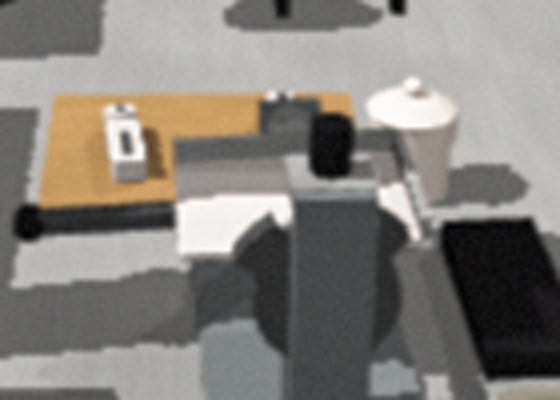

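```bash
cat >> h.py <<'E'
def moved():
    import pickle
    d=pickle.load(open("cams.pkl","rb")); 
    for n,rois in(("scene",{"C":(222,212,270,242),"A":(450,220,522,250),"B":(455,255,510,290)}),("side",{"C":(318,272,348,325)})):
        c=read_camera(n)["color"]
        for k,(a,b,x,y) in rois.items():
            D=np.abs(c[b:y,a:x].astype(int)-d[n]["color"][b:y,a:x]).max(2)
            print(n,k,"changed px frac",round((D>60).mean(),3))
E
python3 - <<'E'
from h import *
moved(); need(.610,-.342,.25,91); need(.610,-.342,.021,91)
E
```

```text
scene C changed px frac 0.3
scene A changed px frac 0.0
scene B changed px frac 0.009
side C changed px frac 0.537
need [-0.2073  0.0151  0.0953] turn -0.7 t 14.4
need [-0.2074  0.0156  0.3243] turn -0.7 t 14.4
```

```bash
cat >> h.py <<'E'
def track(n,roi,m=45,save=None):
    import pickle
    d=pickle.load(open("cams.pkl","rb"))[n]["color"]; a,b,x,y=roi
    c=read_camera(n); i=c["color"]; a0,b0=max(a-m,0),max(b-m,0)
    best=max(((lambda r:(r[1],r[3],g))(cv2.minMaxLoc(cv2.matchTemplate(i[b0:y+m,a0:x+m],cv2.warpAffine(d,cv2.getRotationMatrix2D(((a+x)/2,(b+y)/2),g,1),(640,400))[b:y,a:x],cv2.TM_CCOEFF_NORMED))) for g in range(-30,31,3)),key=lambda r:r[0])
    print(n,"score",round(best[0],2),"shift px",best[1][0]+a0-a,best[1][1]+b0-b,"rot",best[2])
    return c
E
python3 - <<'E'
from h import *
track("scene",(225,215,268,238)); track("side",(322,275,346,322)); track("scene",(453,222,495,242),20)
c=read_camera("scene"); i=c["color"][200:250,215:290].max(2)
print(i[::3,::3])
E
```

```text
scene score 0.98 shift px -3 -5 rot 0
side score 0.95 shift px -6 6 rot 0
scene score 1.0 shift px 0 0 rot 0
[[140 150 159 149 154 159 159 158 156 153 151 146 146 148 143 149 145 138
  143 139 144 143 145 146 101]
 [142 155 149 154 152 153 155 154 152 149 153 152 151 147 147 149 148 133
  141 141 146 140 137 141 133]
 [149 154 155 155 155 161 160 155 154 152 153 151 149 156 148 150 156 150
  143 140 139 143 141 139 139]
 [155 156 153 156 157 161 155 154 157 149 152 154 151 151 147 155 152 153
  146 144 144 140 140 141 137]
 [156 160 154 153 158 163 156 147 155 152 146 153 149 150 151 157 156 159
  150 158 142 141 139 142 133]
 [154 158 149 150 193 100 164 185 195 181 159 156 159 160 155 159 154 155
  156 153 152 143 142 141 127]
 [156 156 150 147 205 181 142  76  68  71 205 203 199 121 194 172 152 153
  159 154 162 150 142 128 127]
 [151 153 152 137  96  94 103 145 178 198 204 205 178 151 137  99 154 153
  155 155 158 150 144 131 130]
 [155 153 148 150  86  93  93  95  95  95  92  95 109 109 185  71 154 152
  151 154 151 153 140 127 129]
 [158 150 150 119  78  81  80  77  82  96  91  92  95  95  91 102 157 150
  152 147 152 152 139 139 128]
 [156 155 151 151 154 118 110  78  85  82  81  82  78  86  94 157 152 157
  150 149 150 148 143 141 142]
 [152 152 155 151 151 155 157 157 153 154 118 119  84  83 126 150 158 152
  151 153 150 137 137 137 138]
 [150 160 154 156 163 154 157 147 159 156 160 155 153 158 147 159 151 153
  155 150 142 138 138 138 136]
 [154 157 148 155 154 151 156 151 156 161 145 153 153 157 154 153 151 149
  154 144 134 135 136 138 139]
 [136 134 131 144 151 148 147 149 151 151 150 152 153 159 154 152 150 153
  157 135 133 134 135 133 132]
 [137 138 137 137 135 136 130 139 134 146 154 148 153 152 151 153 154 152
  148 131 132 133 133 134 135]
 [138 139 138 137 138 138 135 135 135 134 132 126 138 140 154 157 154 150
  127 133 133 132 129 131 134]]
```

```bash
python3 - <<'E'
from h import *; import pickle
d=pickle.load(open("cams.pkl","rb")); s,e=d["scene"],d["side"]
print(atz(s,243.8,219.2,.024)-atz(s,246.8,224.2,.024), atz(e,325.5,287.5,.03)-atz(e,331.5,281.5,.03))
need(.596,-.359,.15,91); need(.596,-.359,.021,91)
E
```

```text
[-0.0177 -0.0178  0.    ] [-0.0165 -0.0199  0.    ]
need [-0.2241  0.0011  0.1957] turn -0.7 t 14.6
need [-0.2242  0.0013  0.3247] turn -0.7 t 14.6
```

```bash

G="python3 -m handwheel"
$G '-.226 -.002 .1 -.7 .06;-.226 -.002 .1 -.7 .06;-.226 -.002 .1 -.7 .06;-.226 -.002 .1 -.7 .06;-.226 -.002 .1 -.7 .06;-.226 -.002 .1 -.7 .06;-.226 -.002 .1 -.7 .06'
$G '0 0 .225 0 .06;0 0 .225 0 .06;0 0 .225 0 .06;0 0 .225 0 .06;0 0 .225 0 .06;0 0 .225 0 .06;0 0 .225 0 .06'
python3 -c "
from h import *
need(.594,-.361,.021,91)"
```

```text
time_s: 15.18
tool_pos: [0.5876, -0.3697, 0.242]
tool_rot: [-179.5, 0.2, 90.3]
force: [-1.9, -0.6, 0.0]
grip_width: 0.0598
grasp_force: 0.0
time_s: 15.77
tool_pos: [0.5921, -0.36, 0.0202]
tool_rot: [-179.8, -0.2, 91.0]
force: [-0.2, -0.3, 1.7]
grip_width: 0.0602
grasp_force: 0.0
need [-0.0011  0.0019 -0.0008] turn 0.0 t 15.8
```

```bash

G="python3 -m handwheel"
$G '0 0 0 0 0;0 0 0 0 0;0 0 0 0 0;0 0 0 0 0;0 0 0 0 0;0 0 0 0 0;0 0 0 0 0' 35
$G '0 0 -.2 0 0;0 0 -.2 0 0;0 0 -.2 0 0;0 0 -.25 0 0;0 0 -.29 0 0;0 0 -.29 0 0;0 0 -.29 0 0;0 0 -.29 0 0'
python3 -c "
from h import *
need(.6198,.0355,.31,92.5)"
```

```text
time_s: 16.35
tool_pos: [0.5934, -0.3612, 0.0222]
tool_rot: [-180.0, -0.0, 91.0]
force: [-1.2, 0.1, 2.4]
grip_width: 0.0299
grasp_force: 35.0
time_s: 17.02
tool_pos: [0.5954, -0.3636, 0.3213]
tool_rot: [179.4, 0.4, 91.0]
force: [-0.9, -0.9, -0.6]
grip_width: 0.0295
grasp_force: 35.0
need [0.3987 0.0316 0.0087] turn -1.5 t 17.0
```

```bash

G="python3 -m handwheel"
$G '.25 .02 0 -1.5 0;.25 .02 0 -1.5 0;.25 .02 0 -1.5 0;.25 .02 0 -1.5 0;.25 .02 0 -1.5 0;.25 .02 0 -1.5 0;.25 .02 0 -1.5 0'
$G '.149 .008 0 0 0;.149 .008 0 0 0;.149 .008 0 0 0;.149 .008 0 0 0;.149 .008 0 0 0;.149 .008 0 0 0'
python3 -c "
from h import *
need(.6198,.0355,.145,92.5)"
```

```text
time_s: 17.6
tool_pos: [0.6113, -0.0975, 0.3104]
tool_rot: [-180.0, -0.4, 93.4]
force: [1.8, 1.8, -1.7]
grip_width: 0.03
grasp_force: 35.0
time_s: 18.1
tool_pos: [0.6104, 0.0409, 0.3109]
tool_rot: [-179.9, 0.0, 92.8]
force: [0.5, -1.3, -2.2]
grip_width: 0.0293
grasp_force: 35.0
need [-0.0058  0.0093  0.1659] turn 0.3 t 18.1
```

```bash

G="python3 -m handwheel"
$G '-.004 .008 .1 0 0;-.004 .008 .1 0 0;-.004 .008 .1 0 0;-.004 .008 .14 0 0;-.004 .008 .162 0 0;-.004 .008 .162 0 0;-.004 .008 .162 0 0'
$G '0 0 .004 0 0;0 0 .007 0 0;0 0 .007 0 0'
python3 -c "
from h import *
need(.6198,.0355,.140,92.5)"
```

```text
time_s: 18.68
tool_pos: [0.618, 0.0326, 0.1493]
tool_rot: [-179.9, 0.1, 92.4]
force: [0.4, -0.2, -1.0]
grip_width: 0.0299
grasp_force: 35.0
time_s: 18.93
tool_pos: [0.6195, 0.0344, 0.144]
tool_rot: [179.9, -0.0, 92.5]
force: [-0.1, 0.1, -2.1]
grip_width: 0.0298
grasp_force: 35.0
need [0.0011 0.0003 0.004 ] turn 0.0 t 18.9
```

```bash

G="python3 -m handwheel"
$G '0 0 .002 0 0;0 0 .0035 0 0;0 0 .0035 0 0'
$G '.002 0 0 0 0;.004 0 0 0 0;.004 0 0 0 0'
$G '.002 0 0 0 0;.004 0 0 0 0;.004 0 0 0 0'
```

```text
time_s: 19.18
tool_pos: [0.6195, 0.0347, 0.1413]
tool_rot: [179.9, -0.1, 92.5]
force: [-2.8, 0.9, 5.4]
grip_width: 0.0297
grasp_force: 35.0
time_s: 19.43
tool_pos: [0.6195, 0.035, 0.1413]
tool_rot: [179.9, 0.2, 92.4]
force: [-1.8, -5.8, 6.3]
grip_width: 0.0295
grasp_force: 35.0
time_s: 19.68
tool_pos: [0.6193, 0.0352, 0.1413]
tool_rot: [179.9, 0.5, 92.2]
force: [-1.5, -12.3, 4.5]
grip_width: 0.03
grasp_force: 35.0
```

```bash

G="python3 -m handwheel"
$G '-.005 0 0 0 0;-.007 0 0 0 0.05;-.007 0 0 0 .05;-.007 0 0 0 .05;-.007 0 0 0 .05;-.007 0 0 0 .05'
$G '0 0 -.08 0 .05;0 0 -.08 0 .05;0 -.042 -.08 -20 .05;0 -.042 -.08 -40 .05;0 -.042 -.08 -55 .05;0 -.042 -.08 -55 .05;0 -.042 -.08 -55 .05;0 -.042 -.08 -55 .05'
$G '0 0 0 -35 .05;0 0 0 -35 .05;0 0 0 -35 .05;0 0 0 -35 .05;0 0 0 -35 .05;0 0 0 -35 .05'
python3 -c "
from h import *
need(.577,.036,.142,-177.5)"
```

```text
time_s: 20.18
tool_pos: [0.6187, 0.0364, 0.1392]
tool_rot: [-180.0, -0.0, 92.6]
force: [0.8, 0.2, 0.6]
grip_width: 0.0485
grasp_force: 0.0
time_s: 20.85
tool_pos: [0.5766, 0.0343, 0.2194]
tool_rot: [180.0, -0.0, 135.9]
force: [-0.4, -0.3, -0.2]
grip_width: 0.0502
grasp_force: 0.0
time_s: 21.35
tool_pos: [0.5767, 0.0341, 0.2193]
tool_rot: [180.0, 0.0, 170.7]
force: [0.4, 0.4, 0.6]
grip_width: 0.05
grasp_force: 0.0
need [0.     0.0019 0.0773] turn -11.8 t 21.4
```

```bash

G="python3 -m handwheel"
$G '0 .002 .04 -6 .05;0 .002 .06 -11.8 .05;0 .002 .077 -11.8 .05;0 .002 .077 -11.8 .05;0 .002 .077 -11.8 .05'
$G '-.008 0 0 0 .05;-.016 0 0 0 .05;-.024 0 0 0 .05;-.03 0 0 0 .05;-.036 0 0 0 .05;-.036 0 0 0 .05'
$G '-.003 0 0 0 .05;-.006 0 0 0 .05;-.006 0 0 0 .05'
$G '-.003 0 0 0 .05;-.005 0 0 0 .05;-.005 0 0 0 .05'
```

```text
time_s: 21.77
tool_pos: [0.5765, 0.0358, 0.1419]
tool_rot: [-180.0, -0.1, -177.8]
force: [0.6, 1.0, 0.4]
grip_width: 0.0495
grasp_force: 0.0
time_s: 22.27
tool_pos: [0.6148, 0.0373, 0.1426]
tool_rot: [-180.0, 0.1, -177.7]
force: [-0.1, -0.2, -0.4]
grip_width: 0.0498
grasp_force: 0.0
time_s: 22.52
tool_pos: [0.6194, 0.0374, 0.1423]
tool_rot: [-180.0, 0.0, -177.7]
force: [-0.2, 0.1, 0.4]
grip_width: 0.0502
grasp_force: 0.3
time_s: 22.77
tool_pos: [0.6244, 0.0377, 0.1424]
tool_rot: [-180.0, 0.0, -177.7]
force: [-1.7, -0.2, 1.2]
grip_width: 0.0501
grasp_force: 0.6
```

```bash

G="python3 -m handwheel"
$G '-.002 0 0 0 .05;-.004 0 0 0 .05;-.004 0 0 0 .05'
$G '-.002 0 0 0 .05;-.004 0 0 0 .05;-.004 0 0 0 .05'
```

```text
time_s: 23.02
tool_pos: [0.6259, 0.0378, 0.1423]
tool_rot: [180.0, -0.3, -177.7]
force: [-9.4, 0.2, 7.3]
grip_width: 0.0499
grasp_force: 4.6
time_s: 23.27
tool_pos: [0.6262, 0.0379, 0.1419]
tool_rot: [179.9, -0.8, -177.8]
force: [-19.7, 0.8, 12.2]
grip_width: 0.0497
grasp_force: 9.7
```

```bash

G="python3 -m handwheel"
$G '.012 0 0 0 .05;.012 0 -.04 0 .05;.012 0 -.08 0 .06;.012 0 -.1 10 .06;.012 0 -.1 25 .06;.012 0 -.1 40 .06;.012 0 -.1 40 .06;.012 0 -.1 40 .06'
$G '-.0 0 0 47.5 .06;0 0 0 47.5 .06;0 0 0 47.5 .06;0 0 0 47.5 .06;0 0 0 47.5 .06;0 0 0 47.5 .06;0 0 0 47.5 .06;0 0 0 47.5 .06'
python3 -c "
from h import *
need(.4497,.3199,.15,95)
track('scene',(453,222,495,242),40)
track('scene',(459,258,504,283),40)"
```

```text
time_s: 23.93
tool_pos: [0.6208, 0.0378, 0.2428]
tool_rot: [179.9, 0.1, 146.2]
force: [-0.5, -0.1, 1.1]
grip_width: 0.0593
grasp_force: 0.0
time_s: 24.6
tool_pos: [0.6207, 0.0378, 0.2424]
tool_rot: [179.9, 0.0, 98.9]
force: [-0.4, -0.5, -0.1]
grip_width: 0.0602
grasp_force: 0.0
need [ 0.3052 -0.1255  0.0921] turn 3.9 t 24.6
scene score 1.0 shift px 0 0 rot 0
scene score 1.0 shift px 0 0 rot 0
```

```bash

G="python3 -m handwheel"
$G '.229 -.094 0 3.9 .06;.229 -.094 0 3.9 .06;.229 -.094 0 3.9 .06;.229 -.094 0 3.9 .06;.229 -.094 0 3.9 .06;.229 -.094 0 3.9 .06;.229 -.094 0 3.9 .06'
$G '.077 -.026 .1 0 .06;.077 -.026 .1 0 .06;.077 -.026 .1 0 .06;.077 -.026 .1 0 .06;.077 -.026 .1 0 .06;.077 -.026 .1 0 .06'
python3 -c "
from h import *
need(.4497,.3199,.021,95)"
```

```text
time_s: 25.28
tool_pos: [0.4862, 0.2589, 0.2421]
tool_rot: [-179.9, -0.3, 96.0]
force: [-0.3, 2.4, -0.7]
grip_width: 0.06
grasp_force: 0.0
time_s: 25.78
tool_pos: [0.4596, 0.3228, 0.1428]
tool_rot: [179.9, 0.0, 95.1]
force: [-0.1, 0.0, 0.4]
grip_width: 0.0597
grasp_force: 0.0
need [-0.0019 -0.0103  0.1218] turn 0.1 t 25.8
```

```bash

G="python3 -m handwheel"
$G '-.002 -.01 .04 0 .06;-.002 -.01 .08 0 .06;-.002 -.01 .121 0 .06;-.002 -.01 .121 0 .06;-.002 -.01 .121 0 .06;-.002 -.01 .121 0 .06'
$G '0 0 0 0 0;0 0 0 0 0;0 0 0 0 0;0 0 0 0 0;0 0 0 0 0;0 0 0 0 0;0 0 0 0 0' 35
$G '0 0 -.2 0 0;0 0 -.2 0 0;0 0 -.2 0 0;0 0 -.2 0 0;0 0 -.2 0 0;0 0 -.2 0 0'
python3 -c "
from h import *
need(.586,.025,.22,92.5)"
```

```text
time_s: 26.28
tool_pos: [0.451, 0.3198, 0.0228]
tool_rot: [179.9, -0.1, 95.0]
force: [-0.3, 0.6, -0.0]
grip_width: 0.06
grasp_force: 0.0
time_s: 26.87
tool_pos: [0.4477, 0.3208, 0.0215]
tool_rot: [-179.9, -0.0, 95.1]
force: [-5.8, 0.0, 5.1]
grip_width: 0.0298
grasp_force: 35.0
time_s: 27.37
tool_pos: [0.4529, 0.3225, 0.2283]
tool_rot: [179.4, -0.5, 95.1]
force: [1.5, 1.0, -2.6]
grip_width: 0.0295
grasp_force: 35.0
need [-0.3081  0.1064  0.0067] turn 2.6 t 27.4
```

```bash

G="python3 -m handwheel"
$G '-.2 .07 0 2.6 0;-.2 .07 0 2.6 0;-.2 .07 0 2.6 0;-.2 .07 0 2.6 0;-.2 .07 0 2.6 0;-.2 .07 0 2.6 0;-.2 .07 0 2.6 0'
$G '-.107 .04 .02 0 0;-.107 .04 .02 0 0;-.107 .04 .05 0 0;-.107 .04 .05 0 0;-.107 .04 .05 0 0;-.107 .04 .05 0 0;-.107 .04 .05 0 0'
python3 -c "
from h import *
need(.592,.025,.143,92.5)"
```

```text
time_s: 27.95
tool_pos: [0.5373, 0.1226, 0.2205]
tool_rot: [180.0, 0.1, 92.0]
force: [0.6, 0.8, -2.8]
grip_width: 0.0299
grasp_force: 35.0
time_s: 28.53
tool_pos: [0.5811, 0.025, 0.1715]
tool_rot: [180.0, -0.1, 92.7]
force: [-0.1, 0.0, -2.6]
grip_width: 0.03
grasp_force: 35.0
need [-0.0006  0.0108  0.0286] turn 0.2 t 28.5
```

```bash

G="python3 -m handwheel"
$G '0 .008 .02 0 0;0 .009 .026 0 0;0 .009 .029 0 0;0 .009 .031 0 0;0 .009 .031 0 0'
$G '0.004 0 .001 0 0;.008 0 .001 0 0;.010 0 .001 0 0;.010 0 .001 0 0'
$G '.003 0 0 0 0;.006 0 0 0 0;.006 0 0 0 0'
```

```text
time_s: 28.95
tool_pos: [0.5898, 0.0235, 0.1406]
tool_rot: [180.0, -0.0, 92.5]
force: [-0.1, 0.1, -2.6]
grip_width: 0.0297
grasp_force: 35.0
time_s: 29.28
tool_pos: [0.5897, 0.0336, 0.1397]
tool_rot: [180.0, -0.0, 92.6]
force: [0.2, -0.0, -2.8]
grip_width: 0.0298
grasp_force: 35.0
time_s: 29.53
tool_pos: [0.5894, 0.0343, 0.1399]
tool_rot: [180.0, 0.3, 92.3]
force: [-0.5, -8.6, -0.8]
grip_width: 0.0295
grasp_force: 35.0
```

```bash

G="python3 -m handwheel"
$G '-.005 0 .001 0 0;-.006 0 .002 0 0;-.006 0 .002 0 0'
$G '0 0 0 0 .045;0 0 0 0 .045;0 0 0 0 .045;0 0 0 0 .045'
$G '0 0 -.08 0 .045;0 0 -.08 0 .045;0 -.038 -.08 -20 .05;0 -.038 -.08 -40 .05;0 -.038 -.08 -55 .05;0 -.038 -.08 -55 .05;0 -.038 -.08 -55 .05;0 -.038 -.08 -55 .05'
$G '0 0 0 -35 .05;0 0 0 -35 .05;0 0 0 -35 .05;0 0 0 -35 .05;0 0 0 -35 .05;0 0 0 -35 .05;0 0 0 -35 .05'
python3 -c "
from h import *
need(.549,.036,.142,-177.5)"
```

```text
time_s: 29.78
tool_pos: [0.5896, 0.034, 0.1396]
tool_rot: [-180.0, -0.2, 92.5]
force: [-7.2, 1.9, 12.8]
grip_width: 0.0294
grasp_force: 35.0
time_s: 30.12
tool_pos: [0.5897, 0.0328, 0.1374]
tool_rot: [180.0, -0.0, 92.5]
force: [0.2, -1.1, 1.1]
grip_width: 0.0434
grasp_force: 0.0
time_s: 30.78
tool_pos: [0.5515, 0.0312, 0.2174]
tool_rot: [180.0, -0.0, 135.8]
force: [-0.5, -0.1, 0.7]
grip_width: 0.0501
grasp_force: 0.0
time_s: 31.37
tool_pos: [0.5516, 0.031, 0.2173]
tool_rot: [180.0, 0.0, 170.3]
force: [0.5, -0.9, 0.4]
grip_width: 0.0499
grasp_force: 0.0
need [0.0034 0.0045 0.0753] turn -12.2 t 31.4
```

```bash

G="python3 -m handwheel"
$G '.003 .004 .04 -6 .05;.003 .004 .06 -12.2 .05;.003 .004 .075 -12.2 .05;.003 .004 .075 -12.2 .05;.003 .004 .075 -12.2 .05'
$G '-.01 0 0 0 .05;-.02 0 0 0 .05;-.03 0 0 0 .05;-.036 0 0 0 .05;-.041 0 0 0 .05;-.041 0 0 0 .05'
$G '-.003 0 0 0 .05;-.006 0 0 0 .05;-.006 0 0 0 .05'
$G '-.002 0 0 0 .05;-.004 0 0 0 .05;-.004 0 0 0 .05'
```

```text
time_s: 31.78
tool_pos: [0.5489, 0.0353, 0.142]
tool_rot: [-180.0, -0.1, -177.5]
force: [-0.5, 0.4, 0.8]
grip_width: 0.05
grasp_force: 0.0
time_s: 32.28
tool_pos: [0.5915, 0.0374, 0.1433]
tool_rot: [-180.0, 0.1, -177.4]
force: [0.4, -1.2, -0.3]
grip_width: 0.0501
grasp_force: 0.0
time_s: 32.53
tool_pos: [0.5956, 0.0378, 0.1425]
tool_rot: [180.0, -0.1, -177.4]
force: [-5.1, 0.4, 4.6]
grip_width: 0.0499
grasp_force: 2.7
time_s: 32.78
tool_pos: [0.596, 0.0378, 0.1424]
tool_rot: [179.9, -0.6, -177.4]
force: [-15.8, 0.3, 13.4]
grip_width: 0.0503
grasp_force: 8.2
```

```bash

G="python3 -m handwheel"
$G '.012 0 0 0 .05;.012 0 -.04 0 .05;.012 0 -.08 0 .06;.012 0 -.1 10 .06;.012 0 -.1 25 .06;.012 0 -.1 40 .06;.012 0 -.1 40 .06;.012 0 -.1 40 .06'
$G '-.0 0 0 54 .06;0 0 0 54 .06;0 0 0 54 .06;0 0 0 54 .06;0 0 0 54 .06;0 0 0 54 .06;0 0 0 54 .06;0 0 0 54 .06'
python3 -c "
from h import *
need(.5974,.3453,.15,88)
track('scene',(459,258,504,283),40)"
```

```text
time_s: 33.45
tool_pos: [0.5891, 0.0377, 0.2428]
tool_rot: [179.9, 0.1, 146.5]
force: [-0.2, 0.4, 1.1]
grip_width: 0.0598
grasp_force: 0.0
time_s: 34.12
tool_pos: [0.589, 0.0377, 0.2426]
tool_rot: [179.9, -0.0, 92.5]
force: [0.0, 0.4, -0.5]
grip_width: 0.0598
grasp_force: 0.0
need [0.307  0.0217 0.0927] turn 4.5 t 34.1
scene score 1.0 shift px 0 0 rot 0
```

```bash

G="python3 -m handwheel"
$G '.26 .018 0 4.5 .06;.26 .018 0 4.5 .06;.26 .018 0 4.5 .06;.26 .018 0 4.5 .06;.26 .018 0 4.5 .06;.26 .018 0 4.5 .06;.26 .018 0 4.5 .06;.26 .018 0 4.5 .06'
$G '.048 0 .1 0 .06;.048 0 .1 0 .06;.048 0 .1 0 .06;.048 0 .1 0 .06;.048 0 .1 0 .06;.048 0 .1 0 .06'
python3 -c "
from h import *
need(.5974,.3453,.021,88)"
```

```text
time_s: 34.83
tool_pos: [0.5922, 0.3049, 0.2412]
tool_rot: [180.0, -0.1, 89.0]
force: [0.1, -0.2, -0.8]
grip_width: 0.06
grasp_force: 0.0
time_s: 35.33
tool_pos: [0.5965, 0.3438, 0.1447]
tool_rot: [179.8, -0.0, 88.2]
force: [0.2, -0.3, 0.2]
grip_width: 0.06
grasp_force: 0.0
need [0.0015 0.0005 0.1237] turn 0.2 t 35.3
```

```bash

G="python3 -m handwheel"
$G '.001 0 .04 0 .06;.001 0 .08 0 .06;.001 0 .121 0 .06;.001 0 .121 0 .06;.001 0 .121 0 .06;.001 0 .121 0 .06'
$G '0 0 0 0 0;0 0 0 0 0;0 0 0 0 0;0 0 0 0 0;0 0 0 0 0;0 0 0 0 0;0 0 0 0 0' 35
$G '0 0 -.2 0 0;0 0 -.2 0 0;0 0 -.2 0 0;0 0 -.2 0 0;0 0 -.2 0 0;0 0 -.2 0 0'
python3 -c "
from h import *
need(.561,.022,.22,92.5)"
```

```text
time_s: 35.83
tool_pos: [0.5966, 0.3461, 0.0244]
tool_rot: [179.8, -0.1, 88.3]
force: [0.5, -0.8, 0.6]
grip_width: 0.06
grasp_force: 0.0
time_s: 36.42
tool_pos: [0.5946, 0.347, 0.0216]
tool_rot: [-180.0, -0.0, 88.4]
force: [-0.2, 0.8, 1.7]
grip_width: 0.0298
grasp_force: 34.9
time_s: 36.92
tool_pos: [0.5982, 0.3474, 0.2295]
tool_rot: [179.4, -0.4, 88.3]
force: [0.3, 0.9, -1.7]
grip_width: 0.0299
grasp_force: 34.9
need [-0.3264 -0.0279  0.0072] turn -4.2 t 36.9
```

```bash

G="python3 -m handwheel"
$G '-.22 -.019 0 -4.2 0;-.22 -.019 0 -4.2 0;-.22 -.019 0 -4.2 0;-.22 -.019 0 -4.2 0;-.22 -.019 0 -4.2 0;-.22 -.019 0 -4.2 0;-.22 -.019 0 -4.2 0'
$G '-.107 0 .02 0 0;-.107 0 .02 0 0;-.107 0 .05 0 0;-.107 0 .05 0 0;-.107 0 .05 0 0;-.107 0 .05 0 0;-.107 0 .05 0 0'
python3 -c "
from h import *
need(.561,.022,.141,92.5)"
```

```text
time_s: 37.5
tool_pos: [0.5686, 0.1208, 0.221]
tool_rot: [-179.9, 0.0, 92.0]
force: [0.5, -0.3, -2.8]
grip_width: 0.0299
grasp_force: 34.9
time_s: 38.08
tool_pos: [0.5747, 0.0227, 0.1716]
tool_rot: [180.0, -0.0, 92.7]
force: [-1.2, 0.4, -2.7]
grip_width: 0.0294
grasp_force: 34.9
need [-0.0001 -0.0138  0.0306] turn 0.2 t 38.1
```

```bash

G="python3 -m handwheel"
$G '0 -.014 .01 0 0;0 -.014 .02 0 0;0 -.014 .027 0 0;0 -.014 .031 0 0;0 -.014 .031 0 0'
$G '0.004 0 .001 0 0;.008 0 .001 0 0;.010 0 .001 0 0;.010 0 .001 0 0'
$G '.003 0 0 0 0;.005 0 0 0 0;.005 0 0 0 0'
```

```text
time_s: 38.5
tool_pos: [0.5605, 0.0209, 0.1399]
tool_rot: [-180.0, 0.0, 92.6]
force: [-0.1, -0.4, -2.2]
grip_width: 0.0298
grasp_force: 34.9
time_s: 38.83
tool_pos: [0.56, 0.0311, 0.1395]
tool_rot: [180.0, -0.0, 92.6]
force: [-0.6, 0.5, -2.2]
grip_width: 0.0299
grasp_force: 34.9
time_s: 39.08
tool_pos: [0.5596, 0.0345, 0.1396]
tool_rot: [180.0, 0.1, 92.5]
force: [0.5, -1.5, -0.9]
grip_width: 0.0296
grasp_force: 34.9
```

```bash

G="python3 -m handwheel"
$G '.003 0 0 0 0;.003 0 0 0 0'
$G '-.004 0 .001 0 0;-.004 0 .002 0 0;-.004 0 .002 0 0'
$G '0 0 0 0 .045;0 0 0 0 .045;0 0 0 0 .045;0 0 0 0 .045'
$G '0 0 -.08 0 .045;0 0 -.08 0 .045;0 -.038 -.08 -20 .05;0 -.038 -.08 -40 .05;0 -.038 -.08 -55 .05;0 -.038 -.08 -55 .05;0 -.038 -.08 -55 .05;0 -.038 -.08 -55 .05'
$G '0 0 0 -35 .05;0 0 0 -35 .05;0 0 0 -35 .05;0 0 0 -35 .05;0 0 0 -35 .05;0 0 0 -35 .05;0 0 0 -35 .05'
python3 -c "
from h import *
need(.519,.036,.142,-177.5)"
```

```text
time_s: 39.25
tool_pos: [0.5595, 0.0346, 0.1397]
tool_rot: [180.0, 0.3, 92.4]
force: [-0.9, -7.7, -1.5]
grip_width: 0.0297
grasp_force: 34.9
time_s: 39.5
tool_pos: [0.5597, 0.0343, 0.1392]
tool_rot: [-180.0, -0.1, 92.5]
force: [-5.7, -0.1, 11.4]
grip_width: 0.0298
grasp_force: 35.0
time_s: 39.83
tool_pos: [0.5597, 0.0344, 0.1374]
tool_rot: [180.0, -0.0, 92.6]
force: [0.1, -0.0, 1.0]
grip_width: 0.0436
grasp_force: 0.0
time_s: 40.5
tool_pos: [0.5215, 0.0327, 0.2174]
tool_rot: [179.9, -0.0, 135.2]
force: [0.3, 0.9, -0.0]
grip_width: 0.0497
grasp_force: 0.0
time_s: 41.08
tool_pos: [0.5215, 0.0324, 0.2173]
tool_rot: [180.0, 0.0, 169.7]
force: [-0.3, 0.2, 0.3]
grip_width: 0.0501
grasp_force: 0.0
need [0.0032 0.0031 0.0753] turn -12.8 t 41.1
```

```bash

G="python3 -m handwheel"
$G '.003 .003 .04 -6 .05;.003 .003 .06 -12.8 .05;.003 .003 .075 -12.8 .05;.003 .003 .075 -12.8 .05;.003 .003 .075 -12.8 .05'
$G '-.01 0 0 0 .05;-.02 0 0 0 .05;-.03 0 0 0 .05;-.036 0 0 0 .05;-.041 0 0 0 .05;-.041 0 0 0 .05'
$G '-.003 0 0 0 .05;-.006 0 0 0 .05;-.006 0 0 0 .05'
$G '-.003 0 0 0 .05;-.006 0 0 0 .05;-.006 0 0 0 .05'
```

```text
time_s: 41.5
tool_pos: [0.5188, 0.0355, 0.1421]
tool_rot: [-179.9, -0.1, -177.5]
force: [-0.5, 0.6, -0.2]
grip_width: 0.0502
grasp_force: 0.0
time_s: 42.0
tool_pos: [0.5613, 0.0377, 0.1432]
tool_rot: [-180.0, 0.1, -177.4]
force: [0.8, -0.4, -0.2]
grip_width: 0.0501
grasp_force: 0.0
time_s: 42.25
tool_pos: [0.5655, 0.0381, 0.1425]
tool_rot: [180.0, -0.1, -177.4]
force: [-5.9, 0.1, 4.3]
grip_width: 0.0497
grasp_force: 2.5
time_s: 42.5
tool_pos: [0.566, 0.038, 0.1421]
tool_rot: [179.9, -0.9, -177.4]
force: [-21.8, 0.4, 19.5]
grip_width: 0.0502
grasp_force: 11.2
```

```bash

G="python3 -m handwheel"
$G '.012 0 0 0 .05;.012 0 -.04 0 .05;.012 0 -.08 0 .045;.012 0 -.08 10 .045;.012 0 -.08 25 .045;.012 0 -.08 40 .045;.012 0 -.08 40 .045;.012 0 -.08 40 .045'
$G '-.0 0 0 50 .045;0 0 0 50 .045;0 0 0 50 .045;0 0 0 50 .045;0 0 0 50 .045;0 0 0 50 .045;0 0 0 50 .045;0 0 0 50 .045'
python3 -c "
from h import *
need(.622,-.052,.222,92.5)"
```

```text
time_s: 43.17
tool_pos: [0.5609, 0.0381, 0.2228]
tool_rot: [179.9, 0.1, 146.5]
force: [-0.4, 0.9, 0.1]
grip_width: 0.0451
grasp_force: 0.0
time_s: 43.83
tool_pos: [0.5608, 0.038, 0.2226]
tool_rot: [179.9, -0.0, 96.7]
force: [-0.4, 0.3, 1.2]
grip_width: 0.0453
grasp_force: 0.0
need [-0.0965  0.0503  0.0007] turn 4.2 t 43.8
```

```bash

G="python3 -m handwheel"
$G '-.0965 .05 0 4.2 .045;-.0965 .05 0 4.2 .045;-.0965 .05 0 4.2 .045;-.0965 .05 0 4.2 .045;-.0965 .05 .04 4.2 .045;-.0965 .05 .07 4.2 .045;-.0965 .05 .08 4.2 .045;-.0965 .05 .08 4.2 .045'
$G '.004 0 0 0 .045;.008 0 0 0 .045;.012 0 0 0 .045;.016 0 0 0 .045;.016 0 0 0 .045'
$G '.003 0 0 0 .045;.006 0 0 0 .045;.006 0 0 0 .045'
```

```text
time_s: 44.5
tool_pos: [0.6196, -0.0511, 0.1398]
tool_rot: [-179.7, -0.0, 92.8]
force: [0.1, 0.9, -0.8]
grip_width: 0.045
grasp_force: 0.0
time_s: 44.92
tool_pos: [0.6213, -0.0343, 0.1434]
tool_rot: [179.9, -0.1, 92.8]
force: [-0.6, -0.1, 0.2]
grip_width: 0.0449
grasp_force: 0.0
time_s: 45.17
tool_pos: [0.6205, -0.0323, 0.143]
tool_rot: [179.9, 0.2, 92.6]
force: [0.2, -4.7, 2.2]
grip_width: 0.0454
grasp_force: 2.1
```

```bash

G="python3 -m handwheel"
$G '.0015 0 0 0 .045;.003 0 0 0 .045;.003 0 0 0 .045'
$G '-.015 0 0 0 .045;-.015 0 0 0 0;-.015 0 0 0 0;-.015 0 0 0 0;-.015 0 0 0 0;-.015 0 0 0 0;-.015 0 0 0 0;-.015 0 0 0 0'
$G '.005 0 0 0 0;.010 0 0 0 0;.014 0 0 0 0;.017 0 0 0 0;.017 0 0 0 0'
```

```text
time_s: 45.42
tool_pos: [0.6204, -0.032, 0.1431]
tool_rot: [179.9, 0.4, 92.4]
force: [1.0, -9.2, 0.4]
grip_width: 0.045
grasp_force: 4.3
time_s: 46.08
tool_pos: [0.6208, -0.0416, 0.1423]
tool_rot: [180.0, -0.0, 92.7]
force: [-0.1, -0.2, 0.6]
grip_width: 0.0065
grasp_force: 0.0
time_s: 46.5
tool_pos: [0.6201, -0.0318, 0.143]
tool_rot: [179.9, 0.6, 92.4]
force: [1.7, -11.9, -1.2]
grip_width: 0.0006
grasp_force: 5.8
```

```bash

G="python3 -m handwheel"
$G '-.015 0 0 0 0;-.015 0 -.04 0 0;-.015 0 -.08 0 0;.02 -.04 -.08 -10 .05;.05 -.07 -.08 -20 .05;.08 -.08 -.08 -35 .05;.08 -.08 -.08 -40 .05;.08 -.08 -.08 -40 .05'
$G '-.0 0 0 -50 .05;0 0 0 -50 .05;0 0 0 -50 .05;0 0 0 -50 .05;0 0 0 -50 .05;0 0 0 -50 .05;0 0 0 -50 .05;0 0 0 -50 .05'
python3 -c "
from h import *
need(.545,.036,.142,-177.5)"
```

```text
time_s: 47.17
tool_pos: [0.5348, 0.0572, 0.2224]
tool_rot: [179.9, -0.2, 129.4]
force: [0.9, -1.2, 0.3]
grip_width: 0.0259
grasp_force: 0.0
time_s: 47.83
tool_pos: [0.5363, 0.0516, 0.2224]
tool_rot: [180.0, 0.0, 178.7]
force: [0.7, 0.4, 0.0]
grip_width: 0.0496
grasp_force: 0.0
need [-0.0091 -0.0154  0.0804] turn -3.8 t 47.8
```

```bash

G="python3 -m handwheel"
$G '-.005 -.015 .03 -3.8 .05;-.005 -.015 .06 -3.8 .05;-.005 -.015 .08 -3.8 .05;-.005 -.015 .08 -3.8 .05;-.005 -.015 .08 -3.8 .05'
$G '-.008 0 0 0 .05;-.016 0 0 0 .05;-.022 0 0 0 .05;-.022 0 0 0 .05'
$G '-.003 0 0 0 .05;-.006 0 0 0 .05;-.006 0 0 0 .05'
```

```text
time_s: 48.25
tool_pos: [0.5404, 0.036, 0.142]
tool_rot: [-179.9, -0.1, -177.9]
force: [1.6, -0.0, 0.1]
grip_width: 0.0504
grasp_force: 0.0
time_s: 48.58
tool_pos: [0.5649, 0.037, 0.1435]
tool_rot: [-180.0, 0.1, -177.7]
force: [-0.3, 0.4, 0.3]
grip_width: 0.05
grasp_force: 0.0
time_s: 48.83
tool_pos: [0.5659, 0.0367, 0.1423]
tool_rot: [180.0, -0.5, -177.8]
force: [-11.2, -0.8, 10.2]
grip_width: 0.0497
grasp_force: 5.5
```

```bash

G="python3 -m handwheel"
$G '.012 0 0 0 .05;.012 0 -.04 0 .05;.012 0 -.08 0 .06;.012 0 -.12 0 .06;.012 0 -.158 0 .06;.012 0 -.158 0 .06'
python3 - <<'E'
from h import *
need(.5943,-.1357,.30,-177.7)
moved()
a=read_camera("side")["color"]; b=read_camera("scene")["color"]
cv2.imwrite("pics/t.png",cv2.hconcat([cv2.resize(a[140:230,275:355],None,fx=5,fy=5,interpolation=2),cv2.resize(b[195:285,330:410],None,fx=5,fy=5,interpolation=2)]))
E
```

```text
time_s: 49.33
tool_pos: [0.5607, 0.0361, 0.3082]
tool_rot: [179.8, 0.7, -177.8]
force: [1.0, -1.4, 0.0]
grip_width: 0.0594
grasp_force: 0.0
need [-0.0267 -0.173   0.0079] turn -0.1 t 49.3
scene C changed px frac 0.304
scene A changed px frac 0.204
scene B changed px frac 0.324
side C changed px frac 0.414
```

View pics/t.png

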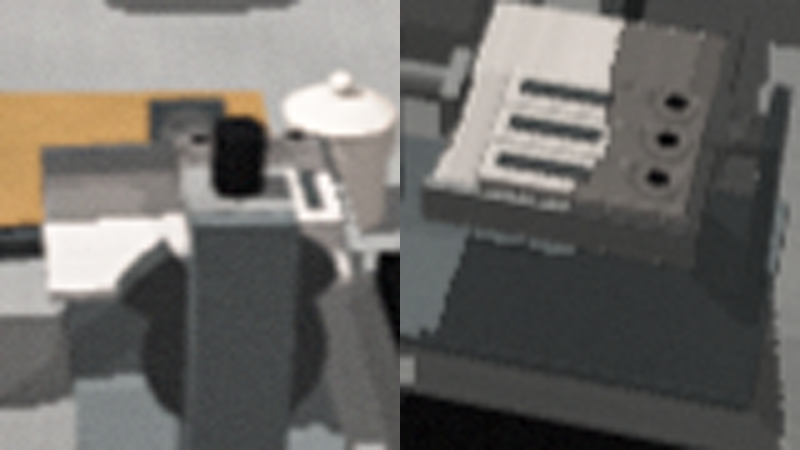

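```bash

G="python3 -m handwheel"
$G '-.027 -.173 0 0 .06;-.027 -.173 0 0 .06;-.027 -.173 0 0 .06;-.027 -.173 0 0 .06;-.027 -.173 0 0 .06;-.027 -.173 0 0 .06;-.027 -.173 0 0 .06'
python3 -c "
from h import *
need(.5943,-.1357,.2484,-177.7)"
```

```text
time_s: 50.12
tool_pos: [0.5899, -0.1356, 0.2987]
tool_rot: [180.0, -0.2, -177.9]
force: [-0.1, 0.7, 0.2]
grip_width: 0.0598
grasp_force: 0.0
need [-0.0045 -0.0003  0.0502] turn -0.2 t 50.1
```

```bash

G="python3 -m handwheel"
$G '-.004 0 .03 0 .06;-.004 0 .05 0 .06;-.004 0 .05 0 .06;-.004 0 .05 0 .06'
$G '0 0 0 0 0;0 0 0 0 0;0 0 0 0 0;0 0 0 0 0;0 0 0 0 0;0 0 0 0 0;0 0 0 0 0;0 0 0 0 0' 30
python3 -c "
from h import *
need(.5943,-.1357,.2484,-177.7)"
```

```text
time_s: 50.45
tool_pos: [0.5942, -0.1323, 0.2492]
tool_rot: [179.9, -0.2, -177.6]
force: [0.2, 0.0, -0.5]
grip_width: 0.0595
grasp_force: 0.0
time_s: 51.12
tool_pos: [0.5949, -0.1355, 0.2508]
tool_rot: [-180.0, 0.0, -177.8]
force: [-0.8, -0.1, 2.0]
grip_width: 0.0272
grasp_force: 30.0
need [ 0.0006 -0.0001  0.0024] turn -0.1 t 51.1
```

```bash

G="python3 -m handwheel"
$G '0 0 -.04 0 0;0 0 -.08 0 0;0 0 -.09 0 0;0 0 -.09 0 0;0 0 -.09 0 0'
python3 -c "
from h import *
need(.402,-.2235,.165,-177.7)"
```

```text
time_s: 51.53
tool_pos: [0.5947, -0.135, 0.3399]
tool_rot: [180.0, 0.0, -177.7]
force: [0.5, 0.7, -1.5]
grip_width: 0.0275
grasp_force: 30.0
need [ 0.196  -0.0809  0.1748] turn -0.0 t 51.5
```

```bash

G="python3 -m handwheel"
$G '.196 -.081 0 0 0;.196 -.081 0 0 0;.196 -.081 0 0 0;.196 -.081 0 0 0;.196 -.081 .1 0 0;.196 -.081 .175 0 0;.196 -.081 .175 0 0;.196 -.081 .175 0 0'
$G '0 0 0 0 0;0 0 0 0 0;0 0 0 0 0;0 0 0 0 0;0 0 0 0 0'
python3 -c "
from h import *
need(.402,-.2235,.0858,-177.7)"
```

```text
time_s: 52.2
tool_pos: [0.4035, -0.2207, 0.1779]
tool_rot: [179.8, 0.0, -177.7]
force: [-0.4, -0.4, -2.0]
grip_width: 0.027
grasp_force: 30.0
time_s: 52.62
tool_pos: [0.4075, -0.2225, 0.1834]
tool_rot: [-179.9, 0.2, -177.7]
force: [-0.3, -0.2, -0.8]
grip_width: 0.0271
grasp_force: 30.0
need [ 0.0059 -0.0006  0.0976] turn 0.0 t 52.6
```

```bash

G="python3 -m handwheel"
$G '.006 -.001 .02 0 0;.006 -.001 .043 0 0;.006 -.001 .043 0 0;.006 -.001 .043 0 0'
python3 -c "
from h import *
need(.402,-.2235,.0858,-177.7)"
```

```text
time_s: 52.95
tool_pos: [0.3996, -0.2237, 0.1389]
tool_rot: [-179.9, -0.1, -177.8]
force: [-0.2, 0.2, -0.1]
grip_width: 0.0272
grasp_force: 30.0
need [-0.0025  0.0002  0.0531] turn -0.1 t 53.0
```

```bash

G="python3 -m handwheel"
$G '-.002 0 0 0 0;-.002 0 .005 0 0;-.002 0 .01 0 0;-.002 0 .015 0 0;-.002 0 .018 0 0;-.002 0 .018 0 0'
python3 -c "
from h import *
need(.402,-.2235,.0858,-177.7)"
```

```text
time_s: 53.45
tool_pos: [0.4008, -0.2233, 0.1195]
tool_rot: [-180.0, -0.1, -177.8]
force: [-0.3, 0.1, -0.4]
grip_width: 0.0268
grasp_force: 30.0
need [-0.0012 -0.0002  0.0337] turn -0.1 t 53.5
```

```bash

G="python3 -m handwheel"
$G '0 0 .01 0 0;0 0 .02 0 0;0 0 .029 0 0;0 0 .034 0 0;0 0 .034 0 0'
$G '0 0 0 0 .06;0 0 0 0 .06;0 0 0 0 .06;0 0 0 0 .06;0 0 0 0 .06;0 0 0 0 .06'
$G '0 0 -.12 0 .06;0 0 -.12 0 .06;0 0 -.12 0 .06;0 0 -.12 0 .06;0 0 -.12 0 .06'
python3 -c "
from h import *
need(.4434,.0195,.2,-177.6)"
```

```text
time_s: 53.87
tool_pos: [0.4013, -0.2237, 0.086]
tool_rot: [-180.0, -0.1, -177.8]
force: [-0.0, -0.4, 0.1]
grip_width: 0.0272
grasp_force: 30.0
time_s: 54.37
tool_pos: [0.4015, -0.2233, 0.0863]
tool_rot: [180.0, 0.0, -177.7]
force: [0.2, -0.3, 0.2]
grip_width: 0.0567
grasp_force: 0.0
time_s: 54.78
tool_pos: [0.4029, -0.2237, 0.2083]
tool_rot: [180.0, 0.3, -177.7]
force: [0.8, 0.5, -0.5]
grip_width: 0.0598
grasp_force: 0.0
need [-0.05    0.2414  0.0087] turn -0.1 t 54.8
```

```bash

G="python3 -m handwheel"
$G '-.042 .2414 0 0 .06;-.042 .2414 0 0 .06;-.042 .2414 0 0 .06;-.042 .2414 0 0 .06;-.042 .2414 0 0 .06;-.042 .2414 0 0 .06;-.042 .2414 0 0 .06;-.042 .2414 0 0 .06'
python3 -c "
from h import *
need(.4424,.0195,.106,-177.6)"
```

```text
time_s: 55.45
tool_pos: [0.4328, 0.0209, 0.2045]
tool_rot: [-179.9, -0.2, -177.5]
force: [0.3, -1.8, -0.5]
grip_width: 0.0602
grasp_force: 0.0
need [-0.0098 -0.0016  0.0985] turn 0.1 t 55.5
```

```bash

G="python3 -m handwheel"
$G '-.008 -.001 .03 0 .06;-.008 -.001 .07 0 .06;-.008 -.001 .098 0 .06;-.008 -.001 .098 0 .06;-.008 -.001 .098 0 .06;-.008 -.001 .098 0 .06'
$G '0 0 0 0 0;0 0 0 0 0;0 0 0 0 0;0 0 0 0 0;0 0 0 0 0;0 0 0 0 0;0 0 0 0 0;0 0 0 0 0'
$G '0 0 0 0 0;0 0 0 0 0'
python3 -c "
from h import *
need(.4424,.0195,.106,-177.6)"
```

```text
time_s: 55.95
tool_pos: [0.4427, 0.0179, 0.1094]
tool_rot: [180.0, 0.1, -177.8]
force: [0.5, 0.8, 0.5]
grip_width: 0.0599
grasp_force: 0.0
time_s: 56.62
tool_pos: [0.4419, 0.0193, 0.1083]
tool_rot: [180.0, 0.0, -177.8]
force: [-0.3, 1.6, 0.4]
grip_width: 0.0177
grasp_force: 30.0
time_s: 56.78
tool_pos: [0.4419, 0.0192, 0.1083]
tool_rot: [180.0, 0.0, -177.7]
force: [-0.3, 2.2, 0.2]
grip_width: 0.0178
grasp_force: 30.0
need [-0.0005  0.0002  0.0023] turn -0.1 t 56.8
```

```bash

G="python3 -m handwheel"
$G '.001 0 -.005 0 0;.0015 0 -.0098 0 0;.0015 0 -.0146 0 0;.0015 0 -.0195 0 0;.0015 0 -.0245 0 0;.0015 0 -.0292 0 0' 35
$G '0 0 -.005 0 0;-.0005 0 -.01 0 0;-.001 0 -.0146 0 0;-.002 0 -.0195 0 0;-.003 0 -.0245 0 0;-.0044 0 -.029 0 0;-.0044 0 -.029 0 0;-.0044 0 -.029 0 0'
```

```text
time_s: 57.28
tool_pos: [0.4398, 0.0192, 0.1374]
tool_rot: [180.0, -0.1, -177.7]
force: [4.1, 3.8, -8.3]
grip_width: 0.0179
grasp_force: 35.0
time_s: 57.95
tool_pos: [0.4437, 0.0193, 0.167]
tool_rot: [179.9, -0.2, -177.7]
force: [-3.7, 5.5, -0.6]
grip_width: 0.0176
grasp_force: 35.0
```

```bash

G="python3 -m handwheel"
$G '0 0 0 0 .06;0 0 0 0 .06;0 0 0 0 .06;0 0 0 0 .06;0 0 0 0 .06;0 0 0 0 .06;0 0 0 0 .06'
$G '0 0 -.06 0 .06;0 0 -.06 0 .06;0 0 -.06 0 .06;0 0 -.06 0 .06;0 0 -.06 0 .06'
$G '.042 -.2424 0 0 .06;.042 -.2424 0 0 .06;.042 -.2424 0 0 .06;.042 -.2424 0 0 .06;.042 -.2424 0 0 .06;.042 -.2424 0 0 .06;.042 -.2424 0 0 .06;.042 -.2424 0 0 .06'
python3 -c "
from h import *
need(.4013,-.2234,.0858,-177.7)"
```

```text
time_s: 58.53
tool_pos: [0.4449, 0.0187, 0.1665]
tool_rot: [-180.0, 0.0, -177.8]
force: [0.1, -0.4, 1.0]
grip_width: 0.0553
grasp_force: 0.0
time_s: 58.95
tool_pos: [0.4443, 0.0188, 0.2257]
tool_rot: [-180.0, -0.0, -177.7]
force: [0.0, -1.0, -0.4]
grip_width: 0.0595
grasp_force: 0.0
time_s: 59.62
tool_pos: [0.4108, -0.2269, 0.2254]
tool_rot: [180.0, -0.1, -178.1]
force: [-0.1, 0.9, -0.4]
grip_width: 0.0598
grasp_force: 0.0
need [0.0091 0.0038 0.1396] turn -0.4 t 59.6
```

```bash

G="python3 -m handwheel"
$G '.008 .001 .05 0 .06;.008 .001 .09 0 .06;.008 .001 .1 0 .06;.008 .001 .1 0 .06;.008 .001 .1 0 .06'
python3 -c "
from h import *
need(.4013,-.2234,.0858,-177.7)"
```

```text
time_s: 60.03
tool_pos: [0.4036, -0.223, 0.1256]
tool_rot: [-180.0, -0.2, -177.7]
force: [-0.3, 0.6, 0.3]
grip_width: 0.0599
grasp_force: 0.0
need [ 0.0022 -0.0003  0.0398] turn 0.0 t 60.0
```

```bash

G="python3 -m handwheel"
$G '.002 0 .02 0 .06;.002 0 .039 0 .06;.002 0 .039 0 .06;.002 0 .039 0 .06'
$G '0 0 0 0 0;0 0 0 0 0;0 0 0 0 0;0 0 0 0 0;0 0 0 0 0;0 0 0 0 0;0 0 0 0 0;0 0 0 0 0' 30
$G '0 0 -.245 0 0;0 0 -.245 0 0;0 0 -.245 0 0;0 0 -.245 0 0;0 0 -.245 0 0;0 0 -.245 0 0;0 0 -.245 0 0;0 0 -.245 0 0'
python3 -c "
from h import *
need(.5945,-.1355,.33,-177.7)"
```

```text
time_s: 60.37
tool_pos: [0.4028, -0.2243, 0.0882]
tool_rot: [-180.0, -0.0, -177.7]
force: [-0.2, -0.3, 0.4]
grip_width: 0.0597
grasp_force: 0.0
time_s: 61.03
tool_pos: [0.4025, -0.2242, 0.0877]
tool_rot: [180.0, 0.0, -177.7]
force: [-1.3, 1.3, 3.9]
grip_width: 0.0269
grasp_force: 30.0
time_s: 61.7
tool_pos: [0.403, -0.225, 0.3337]
tool_rot: [-180.0, 0.2, -177.8]
force: [-0.5, -0.2, -1.9]
grip_width: 0.0267
grasp_force: 30.0
need [-0.1948  0.0821  0.0043] turn -0.1 t 61.7
```

```bash

G="python3 -m handwheel"
$G '-.195 .082 0 0 0;-.195 .082 0 0 0;-.195 .082 0 0 0;-.195 .082 0 0 0;-.195 .082 0 0 0;-.195 .082 0 0 0;-.195 .082 0 0 0'
$G '0 0 0 0 0;0 0 0 0 0;0 0 0 0 0;0 0 0 0 0'
python3 -c "
from h import *
need(.5953,-.1355,.2527,-177.7)"
```

```text
time_s: 62.28
tool_pos: [0.5952, -0.1317, 0.3274]
tool_rot: [-179.8, -0.5, -177.5]
force: [-0.2, -1.3, -0.6]
grip_width: 0.0274
grasp_force: 30.0
time_s: 62.62
tool_pos: [0.5928, -0.1359, 0.3332]
tool_rot: [179.9, 0.1, -177.9]
force: [0.3, 0.0, 0.1]
grip_width: 0.0275
grasp_force: 30.0
need [-0.0023  0.0002  0.0805] turn -0.2 t 62.6
```

```bash

G="python3 -m handwheel"
$G '-.0022 0 .015 0 0;-.0022 0 .025 0 0;-.0022 0 .03 0 0;-.0022 0 .035 0 0;-.0022 0 .04 0 0;-.0022 0 .044 0 0;-.0022 0 .044 0 0'
```

```text
time_s: 63.2
tool_pos: [0.5956, -0.135, 0.2878]
tool_rot: [-180.0, -0.1, -177.8]
force: [0.1, -0.8, -1.6]
grip_width: 0.0272
grasp_force: 30.0
```

```bash

G="python3 -m handwheel"
$G '0 0 .004 0 0;0 0 .008 0 0;0 0 .012 0 0;0 0 .014 0 0;0 0 .014 0 0'
```

```text
time_s: 63.62
tool_pos: [0.5958, -0.135, 0.2738]
tool_rot: [-180.0, -0.0, -177.8]
force: [-0.3, -1.3, -2.7]
grip_width: 0.0275
grasp_force: 30.0
```

```bash

G="python3 -m handwheel"
$G '0 0 .005 0 0;0 0 .01 0 0;0 0 .015 0 0;0 0 .018 0 0;0 0 .021 0 0;0 0 .021 0 0'
$G '0 0 .002 0 0;0 0 .003 0 0;0 0 .003 0 0'
```

```text
time_s: 64.12
tool_pos: [0.5955, -0.135, 0.253]
tool_rot: [-180.0, -0.1, -177.8]
force: [-4.5, -1.4, 1.6]
grip_width: 0.0271
grasp_force: 30.0
time_s: 64.37
tool_pos: [0.5956, -0.135, 0.2528]
tool_rot: [179.9, -0.0, -177.8]
force: [-10.0, -0.1, 16.0]
grip_width: 0.0274
grasp_force: 30.0
```

Seated (z 0.2528, predicted 0.2527). Release, retreat and look.

```bash

G="python3 -m handwheel"
$G '0 0 -.003 0 .06;0 0 -.003 0 .06;0 0 -.003 0 .06;0 0 -.003 0 .06;0 0 -.003 0 .06;0 0 -.003 0 .06'
$G '0 0 -.1 0 .06;0 0 -.1 0 .06;0 0 -.1 0 .06;.1 0 -.12 0 .06;.15 0 -.12 0 .06;.15 0 -.12 0 .06;.15 0 -.12 0 .06;.15 0 -.12 0 .06'
python3 - <<'E'
from h import *
a=read_camera("side")["color"]; b=read_camera("scene")["color"]
cv2.imwrite("pics/f.png",cv2.hconcat([cv2.resize(a[130:230,255:355],None,fx=4,fy=4,interpolation=2),cv2.resize(b[160:260,295:395],None,fx=4,fy=4,interpolation=2)]))
E
```

```text
time_s: 64.87
tool_pos: [0.5963, -0.1344, 0.253]
tool_rot: [180.0, 0.0, -177.7]
force: [0.2, 1.3, 0.4]
grip_width: 0.0567
grasp_force: 0.0
time_s: 65.53
tool_pos: [0.4416, -0.1435, 0.3757]
tool_rot: [179.3, 0.4, -177.8]
force: [0.8, -2.0, 0.0]
grip_width: 0.0601
grasp_force: 0.0
```

View pics/f.png

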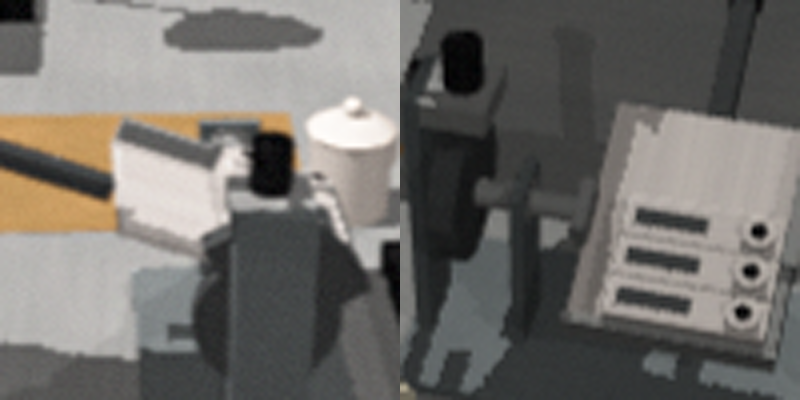

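The picture shows the tray tilted far edge down. The pin head sits on the bridge at about (270,165), and the three castings are tight in one row with bosses up at about (745,270).

```bash
python3 -c "
from h import *
print(env.sign_off())"
```

```text
the job is handed in; nothing more can be done
None
```

I packed the three castings present boss up in one tight row against both fences, locked the tray at the second notch (0.4 rad, far edge down) with the pin fully down, and handed the job in at about 66 s; no verdict was returned.

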